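# Sweep the offcuts out of the machining fixture and work its clamp lever

### The job

Take the bench brush and sweep all five metal offcuts off the fixture's deck into the catch trough at its open end. Then stand the brush back on its rubber pad, and last push the fixture's sprung clamp lever outward to its stop and let it spring back. Do not touch the offcuts with the gripper, and leave the flange, the can and the plug gauge where they stand.

Things in the scene. Friction and masses are not known exactly. Their poses are not given: they have to be found in the camera images.
- bed: Fixed steel fixture. Origin on the bench under the deck; x to its closed far end, y to its left jaw. Flat deck 50 mm high, x -95 (open edge) to +90 mm (back stop), 170 mm wide (y -85 to +85) between two jaws 30 mm thick; jaw and stop tops 80 mm above the bench. Round boss, 44 mm diameter, on the deck at x +30, y 0, its top 82 mm above the bench: lanes 63 mm wide on both sides.
- trough (a point): Centre of the floor of the grey sheet-metal catch trough that lies beyond the deck's open edge, at x -143, y 0 mm in the fixture's frame. Inner space 96 mm in the fixture's x (x -95 to -191) by 190 mm in its y; floor 4 mm, rim 40 mm above the bench. Moves with the fixture.
- brush: Stiff bench brush standing on its black bristles; origin at the centre of their underside. Firm bristle block 50 mm wide (its y), 26 mm deep (its x, the sweeping direction, both sides alike), 30 mm high; wooden back 28 x 52 mm up to 44 mm; upright wooden grip 18 mm thick (x), 36 mm wide (y), from 44 to 105 mm. About 160 g.
- pad: Flat black rubber pad on the bench, 120 mm (x) by 100 mm (y), 4 mm thick, fixed; origin at the centre of its underside. The brush starts on it and goes back on it.
- scrap_bar: Offcut: steel bar end 22 x 22 x 18 mm high; origin at the centre of its underside.
- scrap_slug: Offcut: round steel slug, 26 mm diameter, 16 mm high; origin at the centre of its underside.
- scrap_strip: Offcut: aluminium bar piece 32 x 14 x 14 mm high; origin at the centre of its underside.
- scrap_angle: Offcut: steel angle (L seen from above), legs 28 mm (x) and 28 mm (y), 8 mm thick, 16 mm high; origin at the centre of its underside.
- scrap_channel: Offcut: aluminium U channel 28 x 22 x 18 mm high, open upward; origin at the centre of its underside.
- lever (a joint): Sprung clamp lever on the left jaw; hinge axis vertical at x +40, y +100 mm of the fixture (hinge boss up to 102 mm above the bench). 0: at rest along the jaw, pointing to the open end; grows as it swings outward (fixture's +y, away from the deck) to the stop at 0.9 rad. A spring drives it back to 0; about 6 N at the knob holds it at the stop.
- lever_knob (a point): Centre of the top of the lever's upright black knob: 22 mm diameter, from 36 mm below this point up to it; it stands 90 mm from the hinge axis and its top is 140 mm above the bench. The arm below it is 8 mm thick.
- flange: Bystander: steel flange, 90 mm diameter, with a hub, 40 mm high; origin at the centre of its underside.
- oil_can: Bystander: grey can, 50 mm diameter, 120 mm high; origin at the centre of its underside.
- plug: Bystander: small steel plug gauge, foot 26 mm diameter, 34 mm high, standing loose on top of the fixture's right jaw (its top 114 mm above the bench); origin at the centre of its underside.

How it is judged:
On the way, in this order (a step that is already met when the one before it is completed fails the run):
1. All five offcuts lie in the catch trough, below its rim (x of scrap_bar in the frame of bed between -0.196 and -0.09 m and y of scrap_bar in the frame of bed between -0.1 and 0.1 m and z of each of scrap_bar, scrap_slug, scrap_strip, scrap_angle, scrap_channel in the frame of bed below 0.042 m and x of scrap_slug in the frame of bed between -0.196 and -0.09 m and y of scrap_slug in the frame of bed between -0.1 and 0.1 m and x of scrap_strip in the frame of bed between -0.196 and -0.09 m and y of scrap_strip in the frame of bed between -0.1 and 0.1 m and x of scrap_angle in the frame of bed between -0.196 and -0.09 m and y of scrap_angle in the frame of bed between -0.1 and 0.1 m and x of scrap_channel in the frame of bed between -0.196 and -0.09 m and y of scrap_channel in the frame of bed between -0.1 and 0.1 m), for 0.2 s.
2. The brush stands on its pad again, bristles down and let go, its centre within 25 mm of the pad's centre (horizontal distance between brush and pad below 0.025 m and angle between brush's own z axis and vertical below 0.15 rad and height (world z) of brush below 0.012 m and contact force between the fingers and brush below 0.1 N), for 0.2 s.
3. The lever is swung fully out to its stop (at least 0.84 of the 0.9 rad) and held there for 0.2 s (value of joint lever above 0.84 rad), for 0.2 s.
At the end, for the whole second after the job is handed in: All five offcuts lie at rest in the catch trough below its rim, the brush stands upright and still on its pad (centres within 25 mm, tilted less than 0.15 rad), the lever has sprung back to within 0.06 rad of rest, and the robot touches nothing (all of step 1 and all of step 2 and value of joint lever below 0.06 rad and linear speed of each of brush, scrap_bar, scrap_slug, scrap_strip, scrap_angle, scrap_channel below 0.02 m/s and contact force between each of the arm, the fingers and anything else below 0.2 N).
It fails at once if An offcut is touched by the gripper or the arm (over 0.5 N); only the brush may move them (contact force between any of the fingers, the arm and scrap_bar above 0.5 N or contact force between any of the fingers, the arm and scrap_slug above 0.5 N or contact force between any of the fingers, the arm and scrap_strip above 0.5 N or contact force between any of the fingers, the arm and scrap_angle above 0.5 N or contact force between any of the fingers, the arm and scrap_channel above 0.5 N).
It fails at once if A bystander (flange, can or plug gauge) is moved by more than 12 mm (distance of any of flange, oil_can, plug from where it was at the start of the episode above 0.012 m).
It fails at once if The fixture, its trough or its lever is struck or pressed by the gripper or arm with more than 40 N (contact force between any of the fingers, the arm and bed above 40 N).
It also fails if it takes over 72 s, if anything falls off the work surface, if the arm or the gripper's body presses on something with over 40 N, if the wrist force passes 120 N, or if a joint passes its speed limit or range.

### The arm

A 6-joint arm with a two-finger parallel gripper is mounted at the origin on the work surface. World frame = base frame: x ahead of the robot, y to its left, z up, the work surface at z = 0. Lengths are in m, angles in rad, forces in N, time in s.
With the tool pointing down it reaches from about 0.275 to 0.725 m from the base axis. Payload 5.6 kg.
Tool frame: the origin (TCP) lies at the very end of the fingers, on their centre line; the grasp point (between the pads) lies 19 mm behind it; z points along the fingers, y is the line along which they close (so a half turn about z gives the same grasp; the last joint's range is limited). The gripper opens to 85 mm and grips with 20 to 120 N. Pads are 22 mm wide; open, the fingers measure 114 mm over their backs; the gripper's body (76 mm by 85 mm) begins 54 mm behind the grasp point. The pads swing forward as they close: fully open they stand 13 mm farther back than shut.
Start: joints at [1.464, 0.255, 0.108, 0, -1.424, -0.285], TCP at [0.21, 0.508, 0.194] pointing down, gripper open.
Joint ranges: [-2.95, 2.95], [-1.21, 1.97], [-1.09, 1.5], [-2.87, 1.71], [-2.94, -0.07], [-3.05, 3.05]. Speed limits (rad/s): [2.57, 2.57, 3.14, 3.14, 3.14, 3.14].

### API

Orientations are given as a unit quaternion [w, x, y, z].
In Python, from plant import * gives the robot as it stands. The module is installed in compiled form; this text tells all that it offers.
- The arm moves only by the tool jog_arm, never from a script. Its argument "commands" is a list of rows, each an object of numbers: "hand": the opening, from 0 (shut) to 1 (fully open); "x", "y", "z": the shift along the tool's x, y, z as a fraction of full scale; "rx", "ry", "rz": the turn, a rotation vector about the tool's x, y, z as a fraction of full scale. In form: [{"hand": .., "x": .., "y": .., "z": .., "rx": .., "ry": .., "rz": ..}, ...]. A call has 1 to 20 rows; each row shifts and turns the commanded pose from where the row before left it, along the tool's axes as they then stand; what a row does not reach is not made up. Full scale, the value 1, is 600 mm for a shift and 120 degrees for a turn. A row lasts 1/10 s, in which the tool goes at most 50 mm and 8.59 degrees, less where a joint would pass 70% of its speed; a pose out of reach is approached as far as the arm can. A call with a number of a shift or a turn outside -1 to 1 is refused whole. A call with a gripper value outside its range is refused whole. The fingers move at their own pace and stop on an object; the grip force is fixed at half the most. Time passes only in rows, so rows that do not move let the fingers close. It gives the time, the measured TCP pose, the force, the opening and the grip force at its end, in the units of the state.
- state(): the state, without advancing time (a new reading comes with each control period).
- read_camera(name): name is "scene" or "top"; returns (picture, depth): 420x560x3 uint8, red, green, blue; 420x560 float32, m along the optical axis (not along the pixel's ray), 0 where there is no reading.
- camera_info(name): a dict with "vfov" (degrees; the focal length in pixels is half the picture's height over the tangent of half this angle, whatever the lens; pixels are square), "cx", "cy" (the principal point, pixels), "world_from_camera" (4x4, takes a point from camera to world coordinates). Camera axes: x right, y down, z forward; pixel columns grow to the right and rows downward; lengths in m; the calibration is good to about 2 mm. A picture is of the moment at which its call begins. camera_info takes no time and is no camera call.
- hand_in(): hands the job in; it is judged then, once.
Trained networks look in the newest picture that a camera, given by its name, has taken for a name from the list of things; names that differ only in an ending like _2 or _b are one class to them, and where a whole thing is asked for, a point or a joint stands for the part that bears it (a point fixed in the world has none). Each returns a list of dicts, best first, with "score" (0 to 1); they miss things now and then, are a little off and sometimes report something else, mostly with a low value. They report only what shows in the picture. A call takes as long as a camera call.
- masks_of(label, camera): "region" (420x560 bool, what is visible of it) and "extent" ([left, top, right, bottom] in pixels, round what is visible of it).
The state is a dict: "t": time; "joint_pos": joint angles; "qvel": joint speeds; "tau": joint torques, N m; "tcp_pos": TCP position; "tool_rot": TCP orientation; "ft_force": force on the tool from outside, world axes, zero at the start; "wrist_torque": the same for the moment, N m; "gripper_width": finger opening in m; "grasp_force": force on a finger pad.
Only numpy, scipy, OpenCV 4.12 (cv2) and the standard library are available. Lean on these libraries where they do the work, as an engineer would, in place of code of your own. Each camera call takes 0.05 s, during which the arm holds its last target. There are 200 camera calls.

## Working session

There is one attempt and no reset: what is moved stays moved. The work goes in short steps, Python scripts to look and compute and a tool call to move; the robot and the scene stay as the last step left them, time stands still between calls to the robot, and variables do not carry over. Pictures are saved under pics/ and viewed, at most 10 in all, crops included, and the job is handed in when it is done.

Besides the shell and the picture viewer there is one more tool, called after ">>>" as name(argument=value, ...), one argument or row to a line, values as JSON. jog_arm: Moves the arm, as the interface text tells. Its arguments: {"type":"object","properties":{"commands":{"type":"array"}},"required":["commands"]}

```bash
mkdir -p pics; cat > h.py <<'E'
from plant import *
import numpy as np, cv2
def cloud(cam,d):
    i=camera_info(cam); f=210/np.tan(np.radians(i["vfov"])/2)
    v,u=np.mgrid[0:420,0:560]
    p=np.stack([(u-i["cx"])/f*d,(v-i["cy"])/f*d,d],-1)
    T=np.array(i["world_from_camera"]); return p@T[:3,:3].T+T[:3,3]
E
python3 - <<'E'
from h import *
s=state();print(s)
for c in("top","scene"):
    im,d=read_camera(c); cv2.imwrite(f"pics/{c}0.png",im[:,:,::-1]); P=cloud(c,d); np.save(c+"P.npy",P)
    print(c,camera_info(c))
    for n in "bed trough brush pad scrap_bar scrap_slug scrap_strip scrap_angle scrap_channel lever lever_knob flange oil_can plug".split():
        for m in masks_of(n,c)[:2]:
            r=m["region"]&(d>0); q=P[r]
            if len(q)==0: continue
            z=np.percentile(q[:,2],97); t=q[q[:,2]>z-.006]
            print(n,round(m["score"],2),m["extent"],len(q),"med",np.median(q,0).round(3),"top",t.mean(0).round(3),"rng",np.percentile(t,2,0).round(3),np.percentile(t,98,0).round(3))
print(state()["t"])
E
```

```text
{'t': 0.0, 'joint_pos': array([ 1.46360312e+00,  2.55769023e-01,  1.06963654e-01, -4.55706102e-04,
       -1.42392312e+00, -2.84576538e-01]), 'qvel': array([ 8.82002526e-05, -3.60581261e-05,  1.34497319e-03, -6.17085849e-04,
       -2.60642830e-04,  1.18545267e-04]), 'tau': array([-4.88068890e-04, -3.86636817e+01,  2.37939030e+01,  5.36516592e+00,
       -6.13422162e-03, -1.30078834e-05]), 'tcp_pos': array([0.20975191, 0.50779443, 0.193371  ]), 'tool_rot': array([ 9.82244919e-04,  9.80868811e-01, -1.94667384e-01, -1.38910773e-04]), 'ft_force': array([-1.31718629, -0.42522393,  0.3446989 ]), 'wrist_torque': array([ 0.03230982,  0.00286613, -0.0090788 ]), 'grasp_force': 0.0, 'gripper_width': 0.08546290300645847}
top {'vfov': 42.790916098022485, 'cx': 278.6421967083242, 'cy': 219.155731906408, 'world_from_camera': array([[ 2.64465303e-02, -9.92661463e-01,  1.17999152e-01,
         3.99315267e-01],
       [-9.99517188e-01, -2.81838928e-02, -1.30789301e-02,
         1.35341405e-03],
       [ 1.63086253e-02, -1.17596289e-01, -9.92927561e-01,
         1.41074850e+00],
       [ 0.00000000e+0
[... 4016 characters left out ...]
.5, 181.6, 360.7, 225.0] 375 med [0.6   0.131 0.103] top [0.571 0.139 0.139] rng [0.561 0.13  0.136] [0.579 0.149 0.142]
lever_knob 0.88 [332.3, 179.8, 358.2, 223.2] 441 med [0.587 0.132 0.101] top [0.571 0.139 0.14 ] rng [0.561 0.13  0.136] [0.579 0.149 0.143]
flange 0.71 [365.1, 175.5, 397.0, 206.2] 605 med [0.503 0.336 0.016] top [0.492 0.347 0.041] rng [0.473 0.327 0.037] [0.51  0.369 0.044]
oil_can 0.84 [170.3, 266.1, 202.0, 327.2] 1596 med [ 0.679 -0.279  0.081] top [ 0.662 -0.275  0.121] rng [ 0.64  -0.296  0.118] [ 0.683 -0.254  0.123]
plug 0.71 [262.6, 230.0, 276.8, 248.2] 176 med [ 0.637 -0.082  0.098] top [ 0.633 -0.08   0.115] rng [ 0.624 -0.087  0.111] [ 0.64  -0.071  0.117]
1.5
```

View pics/top0.png

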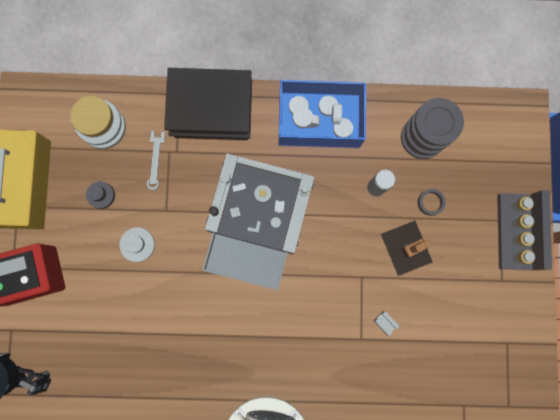

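View pics/scene0.png

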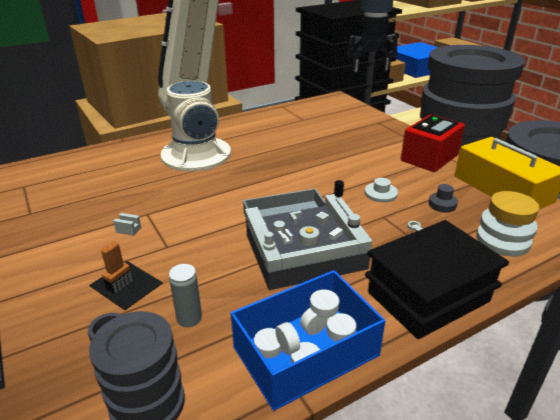

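The pictures agree with the networks. In the top view the fixture is around (262,205), yawed slightly clockwise, with its trough below. The brush is on its pad at (412,247), the knob at (213,211), the plug at (305,190) and the can at (385,180). All five offcuts are visible on the deck. The strip is at (239,188), the bar at (236,212), the angle at (254,227), the channel at (280,206) and the slug at (276,222).

```bash
cat >> h.py <<'E'
from scipy.optimize import minimize
def tob(p,b): 
    c,s=np.cos(b[2]),np.sin(b[2]); q=p[...,:2]-b[:2]; return np.stack([q[...,0]*c+q[...,1]*s,-q[...,0]*s+q[...,1]*c],-1)
def tow(p,b):
    c,s=np.cos(b[2]),np.sin(b[2]); p=np.array(p); return np.array([b[0]+c*p[0]-s*p[1],b[1]+s*p[0]+c*p[1]])
E
python3 - <<'E'
from h import *
res=[]
for c in("top","scene"):
    P=np.load(c+"P.npy"); q=P.reshape(-1,3); q=q[(abs(q[:,0]-.57)<.2)&(abs(q[:,1]-.03)<.2)]
    dz=.002 if c=="top" else 0
    deck=q[abs(q[:,2]-.05-dz)<.004]; top=q[(abs(q[:,2]-.08-dz)<.004)]
    def cost(b):
        d=tob(deck,b); t=tob(top,b)
        e=np.maximum(0,abs(d[:,1])-.085)+np.maximum(0,d[:,0]-.09)+np.maximum(0,-.095-d[:,0])
        boss=np.hypot(t[:,0]-.03,t[:,1])
        ins=np.maximum(0,np.minimum(.085-abs(t[:,1]),.09-t[:,0])); ins=np.minimum(ins,np.maximum(0,boss-.022))
        f=np.maximum(0,abs(t[:,1])-.115)+np.maximum(0,-.095-t[:,0])
        return np.minimum(e,.01).sum()+np.minimum(ins,.01).sum()+np.minimum(f,.01).sum()
    best=min((minimize(cost,[.57,.03,y],method="Nelder-Mead",options=dict(initial_simplex=np.array([[.57,.03,y],[.6,.03,y],[.57,.05,y],[.57,.03,y+.1]]),xatol=1e-5)) for y in(-.1,-.25,-.4)),key=lambda r:r.fun)
    b=best.x; res.append(b); print(c,b.round(4),best.fun,len(deck),len(top))
    # cross-section extents
    d=tob(deck,b);print("deck",np.percentile(d,[.5,99.5],0).round(4).tolist())
b=np.mean(res,0); print("bed",b); np.save("bed.npy",b)
for c in("top","scene"):
    d=read_camera(c)[1]; P=cloud(c,d)
    for n,h in dict(scrap_bar=.068,scrap_slug=.066,scrap_strip=.064,scrap_angle=.066,scrap_channel=.068,brush=.109,lever_knob=.14,plug=.114,pad=.004,oil_can=.12,flange=.04).items():
        for m in masks_of(n,c)[:3]:
            q=P[m["region"]&(d>0)]; q=q[abs(q[:,2]-h)<.006]
            if len(q)<20 or m["score"]<.3: continue
            r=cv2.minAreaRect((q[:,:2]*1000).astype(np.float32)); w=np.array(r[0])/1000
            print(c,n,round(m["score"],2),"w",w.round(3),"size",np.round(r[1],0),"ang",round(r[2]),"bed",(tob(w,res[c=="scene"])*1000).round(0),"lo/hi",(np.percentile(tob(q,res[c=="scene"]),[1,99],0)*1000).round(0).tolist())
    # offcuts blindly: anything on deck
    t=tob(P,res[c=="scene"])
    M=((P[...,2]>.059)&(P[...,2]<.075)&(abs(t[...,1])<.083)&(t[...,0]>-.093)&(t[...,0]<.088)).astype(np.uint8)
    n,l=cv2.connectedComponents(M)
    for k in range(1,n):
        if (l==k).sum()>15: print(c,"blob",(l==k).sum(),(np.percentile(t[l==k],[0,50,100],0)*1000).round(0).tolist())
print(state()["t"])
E
```

```text
top [ 0.593   0.0339 -0.2336] 0.9613652387144377 3522 1762
deck [[-0.0946, -0.0978], [0.2003, 0.1033]]
scene [ 0.593   0.0327 -0.233 ] 3.659010382216303 2070 1821
deck [[-0.0928, -0.115], [0.1986, 0.0985]]
bed [ 0.59300422  0.03331017 -0.23331652]
top scrap_bar 0.67 w [0.573 0.096] size [21. 22.] ang 15 bed [-34.  55.] lo/hi [[-45.0, 43.0], [-22.0, 68.0]]
top scrap_bar 0.49 w [0.596 0.034] size [238. 196.] ang 77 bed [3. 0.] lo/hi [[-95.0, -118.0], [91.0, 118.0]]
top scrap_slug 0.59 w [ 0.55  -0.008] size [22. 23.] ang 46 bed [-33. -51.] lo/hi [[-43.0, -63.0], [-21.0, -40.0]]
top scrap_angle 0.6 w [0.533 0.044] size [20. 35.] ang 32 bed [-61.  -4.] lo/hi [[-69.0, -14.0], [-43.0, 12.0]]
top scrap_channel 0.5 w [ 0.591 -0.016] size [24. 20.] ang 1 bed [  9. -49.] lo/hi [[-4.0, -59.0], [22.0, -38.0]]
top brush 0.5 w [ 0.497 -0.367] size [17. 32.] ang 27 bed [  -0. -412.] lo/hi [[-14.0, -426.0], [12.0, -397.0]]
top lever_knob 0.77 w [0.566 0.141] size [18. 19.] ang 47 bed [-51.  98.] lo/hi [[-60.0, 89.0], [-40.0, 106.0]]
top pad 0.66 w [ 0.5   -0.355] size [125. 104.] ang 24 bed [  -0. -
[... 1828 characters left out ...]
8.] lo/hi [[-59.0, -464.0], [72.0, -334.0]]
scene oil_can 0.61 w [ 0.661 -0.275] size [45. 45.] ang 46 bed [ 137. -283.] lo/hi [[115.0, -305.0], [160.0, -262.0]]
scene flange 0.98 w [0.49  0.348] size [39. 41.] ang 62 bed [-173.  283.] lo/hi [[-191.0, 263.0], [-153.0, 301.0]]
scene blob 80 [[-67.0, -15.0], [-59.0, -7.0], [-35.0, 13.0]]
scene blob 96 [[-43.0, 42.0], [-29.0, 54.0], [-18.0, 70.0]]
scene blob 90 [[-42.0, -63.0], [-26.0, -52.0], [-16.0, -39.0]]
scene blob 78 [[18.0, 47.0], [35.0, 62.0], [46.0, 79.0]]
scene blob 50 [[-4.0, -46.0], [13.0, -42.0], [26.0, -36.0]]
scene blob 53 [[-1.0, -61.0], [16.0, -58.0], [29.0, -51.0]]
scene blob 122 [[27.0, -22.0], [49.0, -8.0], [54.0, 20.0]]
2.7
```

>>> jog_arm(
  commands=[
    {"hand": 1, "x": 0.0529, "y": 0.0614},
    {"hand": 1, "x": 0.0529, "y": 0.0614},
    {"hand": 1, "x": 0.0529, "y": 0.0614},
    {"hand": 1, "x": 0.0529, "y": 0.0614},
    {"hand": 1, "x": 0.0529, "y": 0.0614},
    {"hand": 1, "x": 0.0529, "y": 0.0614},
    {"hand": 1, "x": 0.0529, "y": 0.0614},
    {"hand": 1, "x": 0.0529, "y": 0.0614},
    {"hand": 1, "x": 0.0529, "y": 0.0614},
    {"hand": 1, "x": 0.0529, "y": 0.0614},
    {"hand": 1, "x": 0.0529, "y": 0.0614},
    {"hand": 1, "x": 0.0529, "y": 0.0614},
    {"hand": 1, "x": 0.0529, "y": 0.0614},
    {"hand": 1, "x": 0.0529, "y": 0.0614},
    {"hand": 1, "x": 0.0529, "y": 0.0614},
    {"hand": 1, "x": 0.0529, "y": 0.0614},
    {"hand": 1, "x": 0.0529, "y": 0.0614},
    {"hand": 1, "x": 0.0529, "y": 0.0614},
    {"hand": 1, "x": 0.0529, "y": 0.0614},
  ],
)

```text
$.commands[0]: bad value
```

>>> jog_arm(
  commands=[
    {"hand": 1, "rz": 0.0611},
    {"hand": 1, "rz": 0.0611},
    {"hand": 1, "rz": 0.0611},
    {"hand": 1, "rz": 0.0611},
    {"hand": 1, "rz": 0.0611},
    {"hand": 1, "rz": 0.0611},
    {"hand": 1},
    {"hand": 1},
  ],
)

```text
$.commands[0]: bad value
```

```bash
cat >> h.py <<'E'
from scipy.spatial.transform import Rotation as Ro
def pose():
    s=state(); q=s["tool_rot"]; R=Ro.from_quat([q[1],q[2],q[3],q[0]]).as_matrix()
    return s,np.array(s["tcp_pos"]),R
def go(*wps):
    # waypoints (x,y,z,yaw_of_tool_y deg): shift (old tool axes) then turn, full-scale units
    s,p,R=pose(); print("t",round(s["t"],2),"p",p.round(4),"yaw",np.degrees(np.arctan2(R[1,1],R[0,1])).round(2),"w",round(s["gripper_width"],4),"F",np.round(s["ft_force"],1),"tiltz",R[:,2].round(4),"j",np.round(s["joint_pos"],2))
    for w in wps:
        a=np.radians(w[3]); y=np.array([np.cos(a),np.sin(a),0]); z=np.array([0,0,-1.]); R2=np.stack([np.cross(y,z),y,z],1)
        d=R.T@(np.array(w[:3])-p)/.6; t=np.degrees(Ro.from_matrix(R.T@R2).as_rotvec())/120
        print("shift",d.round(4),"minrows",round(np.linalg.norm(d)/.0833,1),"turn",t.round(4),"minrows",round(np.linalg.norm(t)/.0716,1))
        p,R=np.array(w[:3]),R2
E
python3 -c "
from h import *
go((.5,-.3685,.07,-156.5))"
```

```text
t 2.7 p [0.21   0.5083 0.1943] yaw -112.45 w 0.0855 F [0.5 0.4 0.2] tiltz [ 0.  0. -1.] j [ 1.46  0.26  0.11  0.   -1.42 -0.28]
shift [1.0047 1.1661 0.2071] minrows 18.6 turn [-0.     -0.      0.3671] minrows 5.1
```

>>> jog_arm(
  commands=[
    {"hand": 1, "x": 0.0529, "y": 0.0614, "z": 0, "rx": 0, "ry": 0, "rz": 0},
    {"hand": 1, "x": 0.0529, "y": 0.0614, "z": 0, "rx": 0, "ry": 0, "rz": 0},
    {"hand": 1, "x": 0.0529, "y": 0.0614, "z": 0, "rx": 0, "ry": 0, "rz": 0},
    {"hand": 1, "x": 0.0529, "y": 0.0614, "z": 0, "rx": 0, "ry": 0, "rz": 0},
    {"hand": 1, "x": 0.0529, "y": 0.0614, "z": 0, "rx": 0, "ry": 0, "rz": 0},
    {"hand": 1, "x": 0.0529, "y": 0.0614, "z": 0, "rx": 0, "ry": 0, "rz": 0},
    {"hand": 1, "x": 0.0529, "y": 0.0614, "z": 0, "rx": 0, "ry": 0, "rz": 0},
    {"hand": 1, "x": 0.0529, "y": 0.0614, "z": 0, "rx": 0, "ry": 0, "rz": 0},
    {"hand": 1, "x": 0.0529, "y": 0.0614, "z": 0, "rx": 0, "ry": 0, "rz": 0},
    {"hand": 1, "x": 0.0529, "y": 0.0614, "z": 0, "rx": 0, "ry": 0, "rz": 0},
    {"hand": 1, "x": 0.0529, "y": 0.0614, "z": 0, "rx": 0, "ry": 0, "rz": 0},
    {"hand": 1, "x": 0.0529, "y": 0.0614, "z": 0, "rx": 0, "ry": 0, "rz": 0},
    {"hand": 1, "x": 0.0529, "y": 0.0614, "z": 0, "rx": 0, "ry": 0, "rz": 0},
    {"hand": 1, "x": 0.0529, "y": 0.0614, "z": 0, "rx": 0, "ry": 0, "rz": 0},
    {"hand": 1, "x": 0.0529, "y": 0.0614, "z": 0, "rx": 0, "ry": 0, "rz": 0},
    {"hand": 1, "x": 0.0529, "y": 0.0614, "z": 0, "rx": 0, "ry": 0, "rz": 0},
    {"hand": 1, "x": 0.0529, "y": 0.0614, "z": 0, "rx": 0, "ry": 0, "rz": 0},
    {"hand": 1, "x": 0.0529, "y": 0.0614, "z": 0, "rx": 0, "ry": 0, "rz": 0},
    {"hand": 1, "x": 0.0529, "y": 0.0614, "z": 0, "rx": 0, "ry": 0, "rz": 0},
  ],
)

```text
t: 4.6
tcp_pos: [0.5003, -0.3711, 0.1942]
tool_rot: [0.0, 0.981, -0.195, 0.0]
ft_force: [1.1, -0.2, 1.8]
gripper_width: 0.0855
grasp_force: 0.0
```

>>> jog_arm(
  commands=[
    {"hand": 1, "x": 0, "y": 0, "z": 0, "rx": 0, "ry": 0, "rz": 0.0612},
    {"hand": 1, "x": 0, "y": 0, "z": 0, "rx": 0, "ry": 0, "rz": 0.0612},
    {"hand": 1, "x": 0, "y": 0, "z": 0, "rx": 0, "ry": 0, "rz": 0.0612},
    {"hand": 1, "x": 0, "y": 0, "z": 0, "rx": 0, "ry": 0, "rz": 0.0612},
    {"hand": 1, "x": 0, "y": 0, "z": 0, "rx": 0, "ry": 0, "rz": 0.0612},
    {"hand": 1, "x": 0, "y": 0, "z": 0, "rx": 0, "ry": 0, "rz": 0.0612},
    {"hand": 1, "x": 0, "y": 0, "z": 0, "rx": 0, "ry": 0, "rz": 0},
    {"hand": 1, "x": 0, "y": 0, "z": 0, "rx": 0, "ry": 0, "rz": 0},
  ],
)

```text
t: 5.4
tcp_pos: [0.5001, -0.3689, 0.1942]
tool_rot: [0.0, 0.837, -0.547, -0.0]
ft_force: [0.4, 0.4, -0.6]
gripper_width: 0.0856
grasp_force: 0.0
```

```bash
python3 -c "
from h import *
go((.5,-.3685,.07,-156.5))"
```

```text
t 5.4 p [ 0.5001 -0.3689  0.1942] yaw -156.32 w 0.0856 F [ 0.4  0.4 -0.6] tiltz [-1.e-04  0.e+00 -1.e+00] j [-0.38  0.4   0.31  0.   -1.48  0.8 ]
shift [-6.00e-04 -1.00e-04  2.07e-01] minrows 2.5 turn [0.     0.     0.0015] minrows 0.0
```

>>> jog_arm(
  commands=[
    {"hand": 1, "x": 0, "y": 0, "z": 0.06, "rx": 0, "ry": 0, "rz": 0},
    {"hand": 1, "x": 0, "y": 0, "z": 0.06, "rx": 0, "ry": 0, "rz": 0},
    {"hand": 1, "x": 0, "y": 0, "z": 0.06, "rx": 0, "ry": 0, "rz": 0},
    {"hand": 1, "x": 0, "y": 0, "z": 0.027, "rx": 0, "ry": 0, "rz": 0},
    {"hand": 1, "x": 0, "y": 0, "z": 0, "rx": 0, "ry": 0, "rz": 0},
    {"hand": 0, "x": 0, "y": 0, "z": 0, "rx": 0, "ry": 0, "rz": 0},
    {"hand": 0, "x": 0, "y": 0, "z": 0, "rx": 0, "ry": 0, "rz": 0},
    {"hand": 0, "x": 0, "y": 0, "z": 0, "rx": 0, "ry": 0, "rz": 0},
    {"hand": 0, "x": 0, "y": 0, "z": 0, "rx": 0, "ry": 0, "rz": 0},
    {"hand": 0, "x": 0, "y": 0, "z": 0, "rx": 0, "ry": 0, "rz": 0},
    {"hand": 0, "x": 0, "y": 0, "z": 0, "rx": 0, "ry": 0, "rz": 0},
    {"hand": 0, "x": 0, "y": 0, "z": 0, "rx": 0, "ry": 0, "rz": 0},
  ],
)

```text
t: 6.6
tcp_pos: [0.5004, -0.3693, 0.0711]
tool_rot: [0.0, 0.836, -0.548, 0.001]
ft_force: [-0.9, 1.2, 5.0]
gripper_width: 0.0141
grasp_force: 58.6
```

```bash
python3 -c "
from h import *
b=np.load('bed.npy'); Y=np.degrees(b[2])-180
L=tow((.068,.056),b); print(L,Y)
go((.5,-.3685,.22,-156.5),(*L,.22,Y),(*L,.1175,Y),(*tow((-.115,.056),b),.1175,Y))"
```

```text
[0.67210926 0.07207088] -193.36805197254284
t 6.6 p [ 0.5004 -0.3693  0.0711] yaw -156.5 w 0.0141 F [-0.9  1.2  5. ] tiltz [ 0.0011 -0.0011 -1.    ] j [-0.38  0.45  0.08  0.   -1.2   0.79]
shift [-0.0011 -0.     -0.2482] minrows 3.0 turn [-0.0003 -0.0007  0.    ] minrows 0.0
shift [-0.559  -0.5559  0.    ] minrows 9.5 turn [0.     0.     0.3072] minrows 4.3
shift [0.     0.     0.1708] minrows 2.1 turn [0. 0. 0.] minrows 0.0
shift [0.    0.305 0.   ] minrows 3.7 turn [0. 0. 0.] minrows 0.0
```

>>> jog_arm(
  commands=[
    {"hand": 0, "x": 0, "y": 0, "z": -0.05, "rx": 0, "ry": 0, "rz": 0},
    {"hand": 0, "x": 0, "y": 0, "z": -0.066, "rx": 0, "ry": 0, "rz": 0},
    {"hand": 0, "x": 0, "y": 0, "z": -0.066, "rx": 0, "ry": 0, "rz": 0},
    {"hand": 0, "x": 0, "y": 0, "z": -0.066, "rx": 0, "ry": 0, "rz": 0},
    {"hand": 0, "x": -0.0559, "y": -0.0556, "z": 0, "rx": 0, "ry": 0, "rz": 0},
    {"hand": 0, "x": -0.0559, "y": -0.0556, "z": 0, "rx": 0, "ry": 0, "rz": 0},
    {"hand": 0, "x": -0.0559, "y": -0.0556, "z": 0, "rx": 0, "ry": 0, "rz": 0},
    {"hand": 0, "x": -0.0559, "y": -0.0556, "z": 0, "rx": 0, "ry": 0, "rz": 0},
    {"hand": 0, "x": -0.0559, "y": -0.0556, "z": 0, "rx": 0, "ry": 0, "rz": 0},
    {"hand": 0, "x": -0.0559, "y": -0.0556, "z": 0, "rx": 0, "ry": 0, "rz": 0},
    {"hand": 0, "x": -0.0559, "y": -0.0556, "z": 0, "rx": 0, "ry": 0, "rz": 0},
    {"hand": 0, "x": -0.0559, "y": -0.0556, "z": 0, "rx": 0, "ry": 0, "rz": 0},
    {"hand": 0, "x": -0.0559, "y": -0.0556, "z": 0, "rx": 0, "ry": 0, "rz": 0},
    {"hand": 0, "x": -0.0559, "y": -0.0556, "z": 0, "rx": 0, "ry": 0, "rz": 0},
  ],
)

```text
t: 8.0
tcp_pos: [0.6723, 0.0738, 0.2178]
tool_rot: [0.0, 0.836, -0.548, -0.001]
ft_force: [1.0, -0.6, -1.4]
gripper_width: 0.0136
grasp_force: 59.7
```

>>> jog_arm(
  commands=[
    {"hand": 0, "x": 0, "y": 0, "z": 0, "rx": 0, "ry": 0, "rz": 0.0614},
    {"hand": 0, "x": 0, "y": 0, "z": 0, "rx": 0, "ry": 0, "rz": 0.0614},
    {"hand": 0, "x": 0, "y": 0, "z": 0, "rx": 0, "ry": 0, "rz": 0.0614},
    {"hand": 0, "x": 0, "y": 0, "z": 0, "rx": 0, "ry": 0, "rz": 0.0614},
    {"hand": 0, "x": 0, "y": 0, "z": 0, "rx": 0, "ry": 0, "rz": 0.0614},
    {"hand": 0, "x": 0, "y": 0, "z": 0, "rx": 0, "ry": 0, "rz": 0},
    {"hand": 0, "x": 0, "y": 0, "z": 0, "rx": 0, "ry": 0, "rz": 0},
  ],
)

```text
t: 8.7
tcp_pos: [0.6721, 0.0718, 0.218]
tool_rot: [-0.001, -0.621, 0.783, 0.0]
ft_force: [-1.1, -0.1, -2.2]
gripper_width: 0.0138
grasp_force: 59.6
```

```bash
python3 - <<'E'
from h import *
b=np.load('bed.npy'); Y=np.degrees(b[2])-180
L=tow((.068,.056),b)
go((*L,.1175,Y),(*tow((-.115,.056),b),.1175,Y))
_,p,R=pose()
for c in("scene","top"):
    im,d=read_camera(c); cv2.imwrite(f"pics/c1{c}.png",cv2.resize(im[120:320,150:450,::-1],(800,533)))
    P=cloud(c,d); q=(P-p)@R   # tool frame
    ok=(d>0)&(abs(q[...,0])<.04)&(abs(q[...,1])<.03)&(q[...,2]>.0)&(q[...,2]<.1)
    for lo,hi in((.003,.018),(.025,.037),(.04,.062)):
        k=q[ok&(q[...,2]>lo)&(q[...,2]<hi)]
        if len(k)>5: print(c,lo,len(k),(np.percentile(k,[2,98],0)*1000).round(1).tolist())
    k=q[ok]; print("zmax",np.percentile(k[:,2],[95,99,100]).round(4))
E
```

```text
t 8.7 p [0.6721 0.0718 0.218 ] yaw 166.84 w 0.0138 F [-1.1 -0.1 -2.2] tiltz [-0.0014 -0.     -1.    ] j [ 0.34  0.52  0.56 -0.   -1.61 -0.57]
shift [-5.000e-04 -1.000e-04  1.676e-01] minrows 2.0 turn [ 0.0007 -0.0002  0.0018] minrows 0.0
shift [0.    0.305 0.   ] minrows 3.7 turn [0. 0. 0.] minrows 0.0
scene 0.003 112 [[-16.0, -11.2, 3.2], [17.0, 2.1, 17.6]]
scene 0.025 140 [[-24.7, -15.9, 25.1], [25.0, 8.8, 36.8]]
scene 0.04 247 [[-25.1, -15.6, 40.4], [24.8, 8.3, 61.3]]
zmax [0.0623 0.0653 0.0666]
top 0.003 18 [[3.9, -9.3, 3.9], [17.7, 10.0, 17.6]]
top 0.025 19 [[0.0, -6.3, 25.2], [24.1, 14.8, 34.7]]
top 0.04 30 [[-4.1, -6.5, 40.4], [23.6, 16.1, 60.2]]
zmax [0.0569 0.0609 0.0629]
```

View pics/c1scene.png

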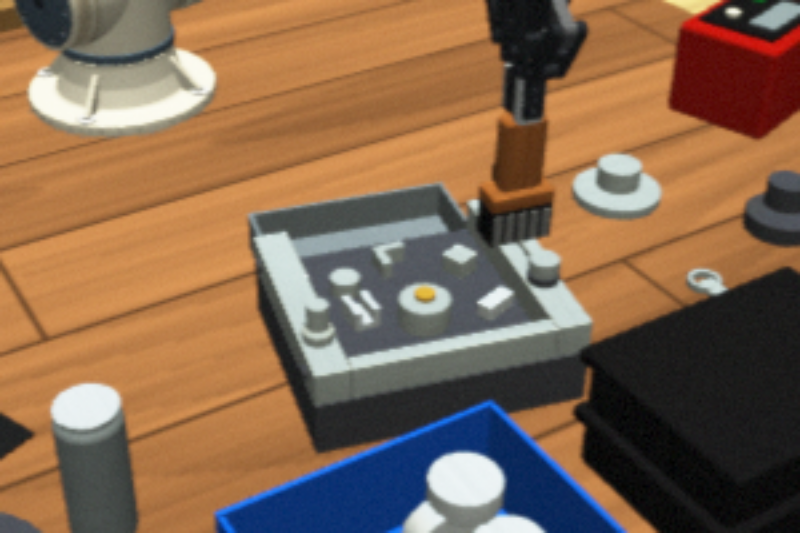

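The crop shows the brush held upright at (517,180), above the left lane, with the five offcuts untouched. I'll lower it and sweep the left lane.

>>> jog_arm(
  commands=[
    {"hand": 0, "x": -0.0005, "y": 0, "z": 0.06, "rx": 0, "ry": 0, "rz": 0.0018},
    {"hand": 0, "x": 0, "y": 0, "z": 0.06, "rx": 0, "ry": 0, "rz": 0},
    {"hand": 0, "x": 0, "y": 0, "z": 0.035, "rx": 0, "ry": 0, "rz": 0},
    {"hand": 0, "x": 0, "y": 0, "z": 0.01, "rx": 0, "ry": 0, "rz": 0},
    {"hand": 0, "x": 0, "y": 0, "z": 0, "rx": 0, "ry": 0, "rz": 0},
    {"hand": 0, "x": 0, "y": 0, "z": 0, "rx": 0, "ry": 0, "rz": 0},
  ],
)

```text
t: 9.4
tcp_pos: [0.6734, 0.0721, 0.1215]
tool_rot: [0.001, -0.619, 0.785, -0.001]
ft_force: [0.3, 0.0, -1.2]
gripper_width: 0.0135
grasp_force: 59.7
```

```bash
python3 - <<'E'
from h import *
b=np.load('bed.npy'); Y=np.degrees(b[2])-180
go((*tow((-.118,.056),b),.1185,Y)); print(tob(pose()[1],b))
E
```

```text
t 9.4 p [0.6734 0.0721 0.1215] yaw 166.47 w 0.0135 F [ 0.3  0.  -1.2] tiltz [ 2.6e-03  4.0e-04 -1.0e+00] j [ 0.34  0.53  0.34  0.   -1.38 -0.57]
shift [0.0015 0.3121 0.0043] minrows 3.7 turn [-0.0012  0.0005 -0.0014] minrows 0.0
[0.06923162 0.05633835]
```

>>> jog_arm(
  commands=[
    {"hand": 0, "x": 0, "y": 0, "z": 0.004, "rx": 0, "ry": 0, "rz": 0},
    {"hand": 0, "x": 0, "y": 0.02, "z": 0, "rx": 0, "ry": 0, "rz": 0},
    {"hand": 0, "x": 0.0001, "y": 0.0225, "z": 0, "rx": 0, "ry": 0, "rz": 0},
    {"hand": 0, "x": 0.0001, "y": 0.0225, "z": 0, "rx": 0, "ry": 0, "rz": 0},
    {"hand": 0, "x": 0.0001, "y": 0.0225, "z": 0, "rx": 0, "ry": 0, "rz": 0},
    {"hand": 0, "x": 0.0001, "y": 0.0225, "z": 0, "rx": 0, "ry": 0, "rz": 0},
    {"hand": 0, "x": 0.0001, "y": 0.0225, "z": 0, "rx": 0, "ry": 0, "rz": 0},
    {"hand": 0, "x": 0.0001, "y": 0.0225, "z": 0, "rx": 0, "ry": 0, "rz": 0},
    {"hand": 0, "x": 0.0001, "y": 0.0225, "z": 0, "rx": 0, "ry": 0, "rz": 0},
    {"hand": 0, "x": 0.0001, "y": 0.0225, "z": 0, "rx": 0, "ry": 0, "rz": 0},
    {"hand": 0, "x": 0.0001, "y": 0.0225, "z": 0, "rx": 0, "ry": 0, "rz": 0},
    {"hand": 0, "x": 0.0001, "y": 0.0225, "z": 0, "rx": 0, "ry": 0, "rz": 0},
    {"hand": 0, "x": 0.0001, "y": 0.0225, "z": 0, "rx": 0, "ry": 0, "rz": 0},
    {"hand": 0, "x": 0.0001, "y": 0.0225, "z": 0, "rx": 0, "ry": 0, "rz": 0},
    {"hand": 0, "x": 0, "y": 0.0225, "z": 0, "rx": 0, "ry": 0, "rz": 0},
    {"hand": 0, "x": 0, "y": 0, "z": 0, "rx": 0, "ry": 0, "rz": 0},
  ],
)

```text
t: 11.0
tcp_pos: [0.4891, 0.1158, 0.1183]
tool_rot: [0.001, -0.619, 0.785, 0.0]
ft_force: [0.2, -0.3, -2.5]
gripper_width: 0.0133
grasp_force: 59.5
```

```bash
cat >> h.py <<'E'
def blobs(name=None,cams=("top","scene")):
    b=np.load('bed.npy')
    for c in cams:
        im,d=read_camera(c); P=cloud(c,d); t=tob(P,b)
        if name: cv2.imwrite(f"pics/{name}{c}.png",cv2.resize(im[150:300,190:390,::-1],(800,600)))
        for lab,M in(("deck",(P[...,2]>.057)&(P[...,2]<.076)&(abs(t[...,1])<.083)&(t[...,0]>-.12)&(t[...,0]<.088)),("trough",(P[...,2]>.013)&(P[...,2]<.045)&(abs(t[...,1])<.09)&(t[...,0]>-.186)&(t[...,0]<-.098))):
            n,l,_,_=cv2.connectedComponentsWithStats(M.astype(np.uint8))
            for k in range(1,n):
                if (l==k).sum()>15: print(c,lab,(l==k).sum(),(np.percentile(t[l==k],[0,50,100],0)*1000).round(0).tolist(),P[l==k][:,2].max().round(3))
E
python3 - <<'E'
from h import *
b=np.load('bed.npy'); Y=np.degrees(b[2])-180
blobs()
S=tow((-.118,.056),b);A=tow((.048,-.053),b)
go((*S,.17,Y),(*A,.17,Y),(*A,.1185,Y),(*tow((-.118,-.053),b),.1185,Y)); print(tob(pose()[1],b))
E
```

```text
top deck 34 [[8.0, -21.0], [13.0, -3.0], [29.0, 19.0]] 0.076
top deck 75 [[-5.0, -60.0], [11.0, -48.0], [25.0, -35.0]] 0.074
top deck 84 [[-44.0, -63.0], [-32.0, -50.0], [-20.0, -37.0]] 0.074
top deck 66 [[-69.0, -17.0], [-62.0, -7.0], [-40.0, 13.0]] 0.075
top trough 57 [[-164.0, 44.0], [-154.0, 53.0], [-140.0, 64.0]] 0.032
scene deck 128 [[-120.0, 32.0], [-107.0, 55.0], [-102.0, 82.0]] 0.076
scene deck 92 [[-70.0, -16.0], [-58.0, -8.0], [-37.0, 12.0]] 0.07
scene deck 221 [[-42.0, -64.0], [1.0, -51.0], [29.0, -37.0]] 0.072
scene deck 149 [[30.0, -23.0], [49.0, -6.0], [55.0, 19.0]] 0.076
scene trough 43 [[-161.0, 41.0], [-145.0, 51.0], [-136.0, 67.0]] 0.026
t 11.1 p [0.4904 0.1155 0.1182] yaw 166.47 w 0.0136 F [-0.5 -0.9 -1.7] tiltz [ 1.4e-03  5.0e-04 -1.0e+00] j [ 0.54  0.2  -0.16  0.   -1.21 -0.78]
shift [ 0.0004 -0.0016 -0.0864] minrows 1.0 turn [-0.0006  0.0004 -0.0013] minrows 0.0
shift [ 0.1817 -0.2767  0.    ] minrows 4.0 turn [0. 0. 0.] minrows 0.0
shift [0.     0.     0.0858] minrows 1.0 turn [0. 0. 0.] minrows 0.0
shift [0.     0.2767 0.    ] minrows 3.3 turn [0. 0. 0.] minrows 0.0
[-0.11887399  0.05626053]
```

>>> jog_arm(
  commands=[
    {"hand": 0, "x": 0, "y": 0, "z": -0.05, "rx": 0, "ry": 0, "rz": -0.001},
    {"hand": 0, "x": 0, "y": 0, "z": -0.05, "rx": 0, "ry": 0, "rz": 0},
    {"hand": 0, "x": 0.0303, "y": -0.0475, "z": 0, "rx": 0, "ry": 0, "rz": 0},
    {"hand": 0, "x": 0.0303, "y": -0.0475, "z": 0, "rx": 0, "ry": 0, "rz": 0},
    {"hand": 0, "x": 0.0303, "y": -0.0475, "z": 0, "rx": 0, "ry": 0, "rz": 0},
    {"hand": 0, "x": 0.0303, "y": -0.0475, "z": 0, "rx": 0, "ry": 0, "rz": 0},
    {"hand": 0, "x": 0.0303, "y": -0.0475, "z": 0, "rx": 0, "ry": 0, "rz": 0},
    {"hand": 0, "x": 0.0303, "y": -0.0475, "z": 0, "rx": 0, "ry": 0, "rz": 0},
    {"hand": 0, "x": 0, "y": 0, "z": 0, "rx": 0, "ry": 0, "rz": 0},
    {"hand": 0, "x": 0, "y": 0, "z": 0.04, "rx": 0, "ry": 0, "rz": 0},
    {"hand": 0, "x": 0, "y": 0, "z": 0.04, "rx": 0, "ry": 0, "rz": 0},
    {"hand": 0, "x": 0, "y": 0, "z": 0.0195, "rx": 0, "ry": 0, "rz": 0},
    {"hand": 0, "x": 0, "y": 0, "z": 0, "rx": 0, "ry": 0, "rz": 0},
  ],
)

```text
t: 12.4
tcp_pos: [0.6315, -0.031, 0.1181]
tool_rot: [0.0, -0.62, 0.785, -0.001]
ft_force: [-0.4, 0.3, -2.3]
gripper_width: 0.0135
grasp_force: 60.5
```

```bash
python3 - <<'E'
from h import *
b=np.load('bed.npy'); Y=np.degrees(b[2])-180
go((*tow((-.118,-.053),b),.1185,Y)); print(tob(pose()[1],b))
E
```

```text
t 12.4 p [ 0.6315 -0.031   0.1181] yaw 166.57 w 0.0135 F [-0.4  0.3 -2.3] tiltz [ 8.e-04 -1.e-03 -1.e+00] j [ 0.2   0.45  0.19  0.   -1.32 -0.43]
shift [-0.0007  0.2838 -0.001 ] minrows 3.4 turn [-0.0005 -0.0004 -0.0005] minrows 0.0
[ 0.05226751 -0.05363758]
```

Now I'll sweep the right lane, then lift and go behind the angle.

>>> jog_arm(
  commands=[
    {"hand": 0, "x": 0, "y": 0.0219, "z": 0, "rx": 0, "ry": 0, "rz": 0},
    {"hand": 0, "x": 0, "y": 0.0219, "z": 0, "rx": 0, "ry": 0, "rz": 0},
    {"hand": 0, "x": 0, "y": 0.0219, "z": 0, "rx": 0, "ry": 0, "rz": 0},
    {"hand": 0, "x": 0, "y": 0.0219, "z": 0, "rx": 0, "ry": 0, "rz": 0},
    {"hand": 0, "x": 0, "y": 0.0219, "z": 0, "rx": 0, "ry": 0, "rz": 0},
    {"hand": 0, "x": 0, "y": 0.0219, "z": 0, "rx": 0, "ry": 0, "rz": 0},
    {"hand": 0, "x": 0, "y": 0.0219, "z": 0, "rx": 0, "ry": 0, "rz": 0},
    {"hand": 0, "x": 0, "y": 0.0219, "z": 0, "rx": 0, "ry": 0, "rz": 0},
    {"hand": 0, "x": 0, "y": 0.0219, "z": 0, "rx": 0, "ry": 0, "rz": 0},
    {"hand": 0, "x": 0, "y": 0.0219, "z": 0, "rx": 0, "ry": 0, "rz": 0},
    {"hand": 0, "x": 0, "y": 0.0219, "z": 0, "rx": 0, "ry": 0, "rz": 0},
    {"hand": 0, "x": 0, "y": 0.0219, "z": 0, "rx": 0, "ry": 0, "rz": 0},
    {"hand": 0, "x": 0, "y": 0.0219, "z": 0, "rx": 0, "ry": 0, "rz": 0},
    {"hand": 0, "x": 0, "y": 0, "z": 0, "rx": 0, "ry": 0, "rz": 0},
    {"hand": 0, "x": 0, "y": 0, "z": -0.06, "rx": 0, "ry": 0, "rz": 0},
    {"hand": 0, "x": 0, "y": 0, "z": 0, "rx": 0, "ry": 0, "rz": 0},
  ],
)

```text
t: 14.0
tcp_pos: [0.4682, 0.0092, 0.1584]
tool_rot: [0.004, -0.62, 0.785, -0.003]
ft_force: [1.0, 0.2, -1.1]
gripper_width: 0.0135
grasp_force: 59.9
```

```bash
python3 - <<'E'
from h import *
b=np.load('bed.npy'); Y=np.degrees(b[2])-180
blobs()
A=tow((-.011,-.002),b)
go((*A,.155,Y),(*A,.1185,Y),(*tow((-.118,-.002),b),.1185,Y)); print(tob(pose()[1],b))
E
```

```text
top deck 32 [[9.0, -21.0], [20.0, -10.0], [36.0, -3.0]] 0.076
scene deck 92 [[-69.0, -16.0], [-59.0, -8.0], [-36.0, 13.0]] 0.07
scene deck 139 [[30.0, -23.0], [48.0, -8.0], [55.0, 19.0]] 0.076
scene trough 62 [[-161.0, 41.0], [-149.0, 54.0], [-137.0, 67.0]] 0.025
scene trough 40 [[-159.0, -65.0], [-145.0, -53.0], [-136.0, -43.0]] 0.023
t 14.1 p [0.4658 0.0095 0.1546] yaw 166.55 w 0.0136 F [-0.5  0.5 -2.7] tiltz [ 2.4e-03  9.0e-04 -1.0e+00] j [ 0.36  0.1  -0.18 -0.   -1.28 -0.59]
shift [-8.460e-02 -1.787e-01 -1.000e-04] minrows 2.4 turn [-0.001   0.0007 -0.0007] minrows 0.0
shift [0.     0.     0.0608] minrows 0.7 turn [0. 0. 0.] minrows 0.0
shift [0.     0.1783 0.    ] minrows 2.1 turn [0. 0. 0.] minrows 0.0
[-0.11827041 -0.05262011]
```

>>> jog_arm(
  commands=[
    {"hand": 0, "x": -0.0212, "y": -0.0447, "z": 0, "rx": 0, "ry": 0, "rz": 0},
    {"hand": 0, "x": -0.0212, "y": -0.0447, "z": 0, "rx": 0, "ry": 0, "rz": 0},
    {"hand": 0, "x": -0.0212, "y": -0.0447, "z": 0, "rx": 0, "ry": 0, "rz": 0},
    {"hand": 0, "x": -0.021, "y": -0.0446, "z": 0, "rx": 0, "ry": 0, "rz": 0},
    {"hand": 0, "x": 0, "y": 0, "z": 0, "rx": 0, "ry": 0, "rz": 0},
    {"hand": 0, "x": 0, "y": 0, "z": 0.03, "rx": 0, "ry": 0, "rz": 0},
    {"hand": 0, "x": 0, "y": 0, "z": 0.0305, "rx": 0, "ry": 0, "rz": 0},
    {"hand": 0, "x": 0, "y": 0, "z": 0, "rx": 0, "ry": 0, "rz": 0},
    {"hand": 0, "x": 0, "y": 0.0223, "z": 0, "rx": 0, "ry": 0, "rz": 0},
    {"hand": 0, "x": 0, "y": 0.0223, "z": 0, "rx": 0, "ry": 0, "rz": 0},
    {"hand": 0, "x": 0, "y": 0.0223, "z": 0, "rx": 0, "ry": 0, "rz": 0},
    {"hand": 0, "x": 0, "y": 0.0223, "z": 0, "rx": 0, "ry": 0, "rz": 0},
    {"hand": 0, "x": 0, "y": 0.0223, "z": 0, "rx": 0, "ry": 0, "rz": 0},
    {"hand": 0, "x": 0, "y": 0.0223, "z": 0, "rx": 0, "ry": 0, "rz": 0},
    {"hand": 0, "x": 0, "y": 0.0223, "z": 0, "rx": 0, "ry": 0, "rz": 0},
    {"hand": 0, "x": 0, "y": 0.0223, "z": 0, "rx": 0, "ry": 0, "rz": 0},
    {"hand": 0, "x": 0, "y": 0, "z": 0, "rx": 0, "ry": 0, "rz": 0},
    {"hand": 0, "x": 0, "y": 0, "z": -0.06, "rx": 0, "ry": 0, "rz": 0},
    {"hand": 0, "x": 0, "y": 0, "z": -0.08, "rx": 0, "ry": 0, "rz": 0},
    {"hand": 0, "x": 0, "y": 0, "z": 0, "rx": 0, "ry": 0, "rz": 0},
  ],
)

```text
t: 16.1
tcp_pos: [0.4809, 0.0587, 0.2083]
tool_rot: [0.006, -0.62, 0.785, -0.003]
ft_force: [-0.1, -0.4, -3.0]
gripper_width: 0.0134
grasp_force: 63.5
```

```bash
python3 - <<'E'
from h import *
blobs("c3")
B=(.502,-.3565)
YB=-156.5
go((*B,.2,YB),(*B,.0725,YB))
E
```

```text
top deck 16 [[13.0, -21.0], [23.0, -16.0], [29.0, -10.0]] 0.076
top trough 57 [[-124.0, -62.0], [-112.0, -50.0], [-98.0, -39.0]] 0.029
top trough 78 [[-157.0, -65.0], [-146.0, -52.0], [-133.0, -40.0]] 0.028
scene deck 148 [[29.0, -23.0], [49.0, -8.0], [55.0, 20.0]] 0.076
scene trough 64 [[-162.0, 42.0], [-149.0, 53.0], [-137.0, 67.0]] 0.025
scene trough 41 [[-157.0, -65.0], [-145.0, -54.0], [-136.0, -43.0]] 0.024
t 16.2 p [0.4775 0.0589 0.2024] yaw 166.55 w 0.0137 F [-1.9 -0.4 -2.5] tiltz [ 0.0023  0.0015 -1.    ] j [ 0.45  0.11 -0.05 -0.   -1.41 -0.68]
shift [ 0.6638 -0.2007  0.0031] minrows 8.3 turn [-0.0012  0.0006 -0.308 ] minrows 4.3
shift [0.     0.     0.2125] minrows 2.6 turn [0. 0. 0.] minrows 0.0
```

View pics/c3scene.png

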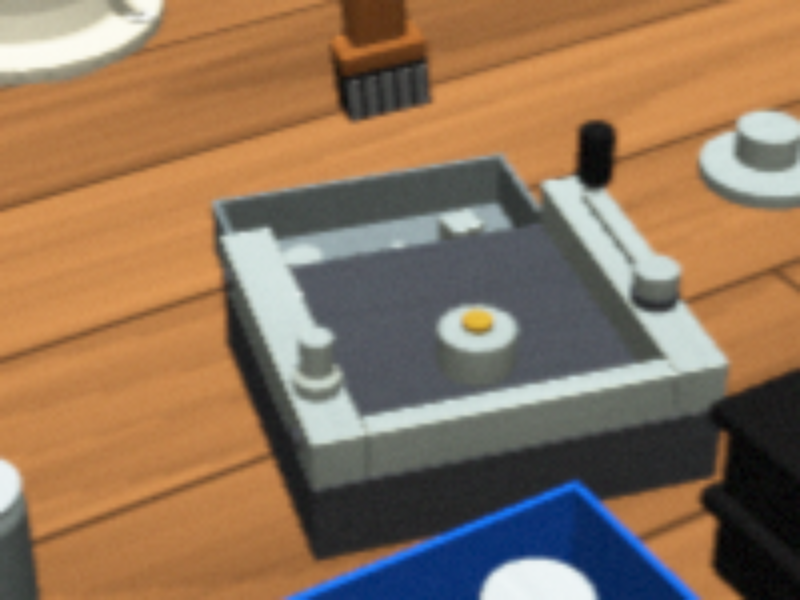

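View pics/c3top.png

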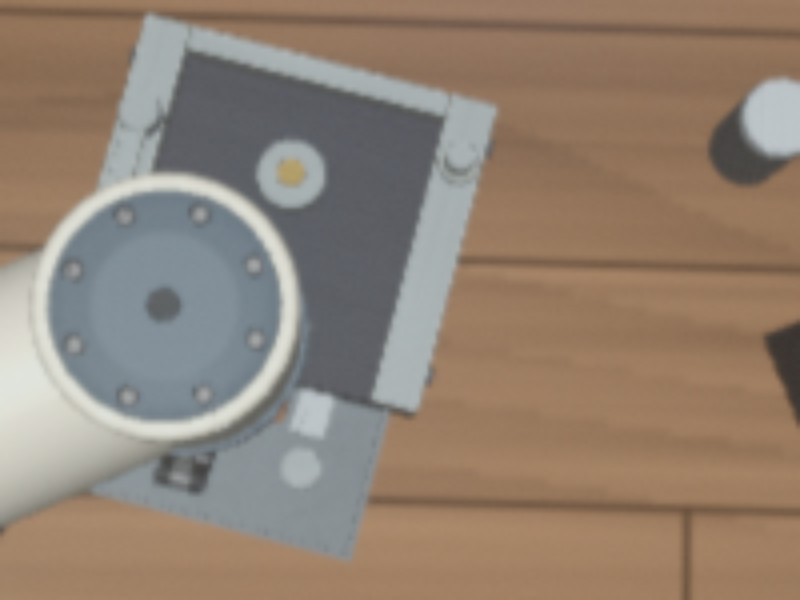

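The deck is clear in both crops; the slug and channel are in the trough at the right, about (300,468) and (310,412) in the top crop. I'll carry the brush to the pad and check the trough on the way.

>>> jog_arm(
  commands=[
    {"hand": 0, "x": 0.0738, "y": -0.0223, "z": 0, "rx": 0, "ry": 0, "rz": 0},
    {"hand": 0, "x": 0.0738, "y": -0.0223, "z": 0, "rx": 0, "ry": 0, "rz": 0},
    {"hand": 0, "x": 0.0738, "y": -0.0223, "z": 0, "rx": 0, "ry": 0, "rz": 0},
    {"hand": 0, "x": 0.0738, "y": -0.0223, "z": 0, "rx": 0, "ry": 0, "rz": 0},
    {"hand": 0, "x": 0.0738, "y": -0.0223, "z": 0, "rx": 0, "ry": 0, "rz": 0},
    {"hand": 0, "x": 0.0738, "y": -0.0223, "z": 0, "rx": 0, "ry": 0, "rz": 0},
    {"hand": 0, "x": 0.0738, "y": -0.0223, "z": 0, "rx": 0, "ry": 0, "rz": 0},
    {"hand": 0, "x": 0.0738, "y": -0.0223, "z": 0, "rx": 0, "ry": 0, "rz": 0},
    {"hand": 0, "x": 0.0738, "y": -0.0223, "z": 0, "rx": 0, "ry": 0, "rz": 0},
    {"hand": 0, "x": 0, "y": 0, "z": 0, "rx": 0, "ry": 0, "rz": -0.0616},
    {"hand": 0, "x": 0, "y": 0, "z": 0, "rx": 0, "ry": 0, "rz": -0.0616},
    {"hand": 0, "x": 0, "y": 0, "z": 0, "rx": 0, "ry": 0, "rz": -0.0616},
    {"hand": 0, "x": 0, "y": 0, "z": 0, "rx": 0, "ry": 0, "rz": -0.0616},
    {"hand": 0, "x": 0, "y": 0, "z": 0, "rx": 0, "ry": 0, "rz": -0.0616},
    {"hand": 0, "x": 0, "y": 0, "z": 0.06, "rx": 0, "ry": 0, "rz": 0},
    {"hand": 0, "x": 0, "y": 0, "z": 0.06, "rx": 0, "ry": 0, "rz": 0},
    {"hand": 0, "x": 0, "y": 0, "z": 0.05, "rx": 0, "ry": 0, "rz": 0},
    {"hand": 0, "x": 0, "y": 0, "z": 0, "rx": 0, "ry": 0, "rz": 0},
    {"hand": 0, "x": 0, "y": 0, "z": 0, "rx": 0, "ry": 0, "rz": 0},
  ],
)

```text
t: 18.1
tcp_pos: [0.5007, -0.3573, 0.099]
tool_rot: [0.001, 0.836, -0.548, -0.001]
ft_force: [-0.7, 0.3, -0.0]
gripper_width: 0.0136
grasp_force: 63.2
```

```bash
python3 - <<'E'
from h import *
blobs("c4")
go((.5015,-.3555,.072,-156.5))
E
```

```text
top deck 29 [[7.0, -20.0], [12.0, -2.0], [21.0, 15.0]] 0.076
top trough 66 [[-133.0, 53.0], [-123.0, 69.0], [-114.0, 84.0]] 0.026
top trough 49 [[-128.0, -21.0], [-119.0, -4.0], [-110.0, 7.0]] 0.04
top trough 59 [[-123.0, -62.0], [-111.0, -51.0], [-98.0, -39.0]] 0.029
top trough 74 [[-164.0, 42.0], [-152.0, 55.0], [-140.0, 68.0]] 0.032
top trough 79 [[-157.0, -65.0], [-145.0, -52.0], [-133.0, -39.0]] 0.029
scene deck 152 [[26.0, -22.0], [48.0, -8.0], [56.0, 20.0]] 0.076
scene trough 63 [[-161.0, 41.0], [-149.0, 53.0], [-137.0, 68.0]] 0.026
scene trough 41 [[-159.0, -65.0], [-145.0, -54.0], [-134.0, -42.0]] 0.024
t 18.2 p [ 0.5023 -0.358   0.1014] yaw -156.47 w 0.0132 F [ 0.5 -0.2 -1.2] tiltz [ 0.0025 -0.002  -1.    ] j [-0.37  0.42  0.11  0.   -1.26  0.78]
shift [-0.0045 -0.0004  0.049 ] minrows 0.6 turn [-0.0007 -0.0013  0.0002] minrows 0.0
```

View pics/c4top.png

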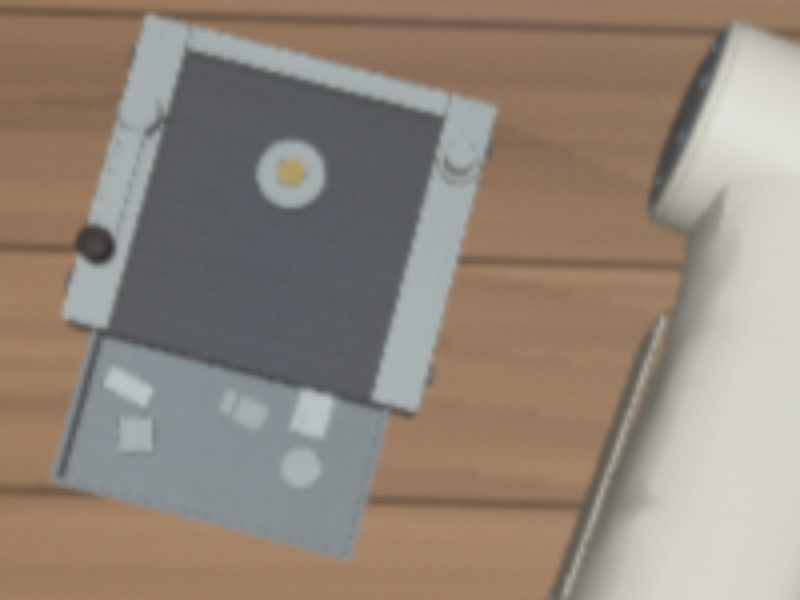

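The top crop shows all five offcuts in the trough: strip (128,387), bar (136,435), angle (245,410), channel (312,412) and slug (300,468). The deck is empty. Next I'll set the brush down.

>>> jog_arm(
  commands=[
    {"hand": 0, "x": -0.004, "y": 0, "z": 0.025, "rx": 0, "ry": 0, "rz": 0},
    {"hand": 0, "x": 0, "y": 0, "z": 0.015, "rx": 0, "ry": 0, "rz": 0},
    {"hand": 0, "x": 0, "y": 0, "z": 0.006, "rx": 0, "ry": 0, "rz": 0},
    {"hand": 0, "x": 0, "y": 0, "z": 0, "rx": 0, "ry": 0, "rz": 0},
    {"hand": 0, "x": 0, "y": 0, "z": 0, "rx": 0, "ry": 0, "rz": 0},
    {"hand": 0, "x": 0, "y": 0, "z": 0, "rx": 0, "ry": 0, "rz": 0},
  ],
)

```text
t: 18.8
tcp_pos: [0.5005, -0.3551, 0.0724]
tool_rot: [-0.0, 0.836, -0.548, 0.0]
ft_force: [0.3, 0.7, -2.5]
gripper_width: 0.0138
grasp_force: 63.9
```

```bash
python3 - <<'E'
from h import *
go((.5015,-.3555,.0711,-156.5))
E
```

```text
t 18.8 p [ 0.5005 -0.3551  0.0724] yaw -156.49 w 0.0138 F [ 0.3  0.7 -2.5] tiltz [ 7.e-04 -4.e-04 -1.e+00] j [-0.36  0.44  0.06  0.   -1.19  0.77]
shift [ 0.0012 -0.0012  0.0021] minrows 0.0 turn [-0.0002 -0.0003  0.0001] minrows 0.0
```

>>> jog_arm(
  commands=[
    {"hand": 0, "x": 0, "y": 0, "z": 0.002, "rx": 0, "ry": 0, "rz": 0},
    {"hand": 0, "x": 0, "y": 0, "z": 0, "rx": 0, "ry": 0, "rz": 0},
    {"hand": 0.4, "x": 0, "y": 0, "z": 0, "rx": 0, "ry": 0, "rz": 0},
    {"hand": 0.7, "x": 0, "y": 0, "z": 0, "rx": 0, "ry": 0, "rz": 0},
    {"hand": 1, "x": 0, "y": 0, "z": 0, "rx": 0, "ry": 0, "rz": 0},
    {"hand": 1, "x": 0, "y": 0, "z": 0, "rx": 0, "ry": 0, "rz": 0},
    {"hand": 1, "x": 0, "y": 0, "z": 0, "rx": 0, "ry": 0, "rz": 0},
    {"hand": 1, "x": 0, "y": 0, "z": 0, "rx": 0, "ry": 0, "rz": 0},
    {"hand": 1, "x": 0, "y": 0, "z": -0.03, "rx": 0, "ry": 0, "rz": 0},
    {"hand": 1, "x": 0, "y": 0, "z": -0.06, "rx": 0, "ry": 0, "rz": 0},
    {"hand": 1, "x": 0, "y": 0, "z": -0.08, "rx": 0, "ry": 0, "rz": 0},
    {"hand": 1, "x": 0, "y": 0, "z": -0.08, "rx": 0, "ry": 0, "rz": 0},
    {"hand": 0, "x": 0, "y": 0, "z": 0, "rx": 0, "ry": 0, "rz": 0},
  ],
)

```text
t: 20.1
tcp_pos: [0.5028, -0.3574, 0.2292]
tool_rot: [0.0, 0.836, -0.548, 0.007]
ft_force: [0.3, -0.8, 1.0]
gripper_width: 0.0733
grasp_force: 0.0
```

```bash
python3 - <<'E'
from h import *
for c in("scene",):
    im,d=read_camera(c); P=cloud(c,d); cv2.imwrite("pics/c5.png",cv2.resize(im[200:350,60:260,::-1],(800,600)))
    for n,h in dict(brush=.109,pad=.004).items():
        for m in masks_of(n,c)[:1]:
            q=P[m["region"]&(d>0)];q=q[abs(q[:,2]-h)<.006]
            if len(q): r=cv2.minAreaRect((q[:,:2]*1000).astype(np.float32)); print(n,m["score"],np.round(r[0],0),np.round(r[1],0),r[2],q[:,2].max())
b=np.load('bed.npy'); Y=np.degrees(b[2])-180
for x,y in((-.05,.1),(-.05,.065),(-.03,.17)): print(x,y,tow((x,y),b).round(4))
go((.5015,-.3555,.25,-156.5))
E
```

```text
brush 0.85 [ 507. -364.] [19. 33.] 26.308210372924805 0.1124490165689872
pad 0.68 [ 498. -356.] [128. 105.] 22.875385284423828 0.009626003315096443
-0.05 0.1 [0.5675 0.1422]
-0.05 0.065 [0.5594 0.1081]
-0.03 0.17 [0.6031 0.2056]
t 20.25 p [ 0.5002 -0.3546  0.2204] yaw -156.49 w 0.0513 F [-0.2  0.4 -1.4] tiltz [ 2.e-04  6.e-04 -1.e+00] j [-0.36  0.38  0.35 -0.   -1.54  0.77]
shift [ 0.0022 -0.0014 -0.0493] minrows 0.6 turn [-0.0002  0.0002  0.0001] minrows 0.0
```

View pics/c5.png

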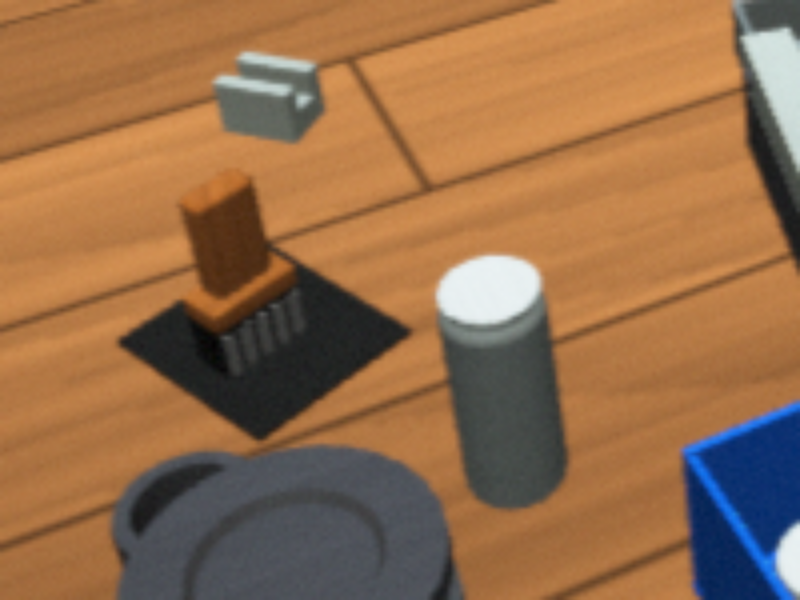

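The crop shows the brush upright on its pad at (245,270), with the can at (500,380) undisturbed. Next is the lever: I'll push the knob from inside with closed fingers along its chord.

```bash
cat >> h.py <<'E'
def lev(s):  # s: distance (m) between knob centre-at-rest and TCP along chord; negative=before
    b=np.load('bed.npy'); a=np.radians(64.3); n=np.array([np.cos(a),np.sin(a)]); l=np.array([-n[1],n[0]])
    return tow(np.array([-.05,.0995])+n*s+l*.0045,b), np.degrees(a+b[2])-180
E
python3 - <<'E'
from h import *
A,Y=lev(-.046)
go((*A,.22,Y),(*A,.114,Y),(*lev(-.0255)[0],.114,Y),(*lev(.0783-.0255)[0],.114,Y)); print(A,Y)
E
```

```text
t 20.25 p [ 0.5002 -0.3546  0.2204] yaw -156.49 w 0.0513 F [-0.2  0.4 -1.4] tiltz [ 2.e-04  6.e-04 -1.e+00] j [-0.36  0.38  0.35 -0.   -1.54  0.77]
shift [-0.6852 -0.3611  0.0012] minrows 9.3 turn [-2.000e-04  2.000e-04 -2.285e-01] minrows 3.2
shift [0.     0.     0.1767] minrows 2.1 turn [0. 0. 0.] minrows 0.0
shift [-0.     -0.0342  0.    ] minrows 0.4 turn [0. 0. 0.] minrows 0.0
shift [ 0.     -0.1305  0.    ] minrows 1.6 turn [0. 0. 0.] minrows 0.0
[0.53487894 0.10879627] -129.06805197254283
```

>>> jog_arm(
  commands=[
    {"hand": 0, "x": -0.0685, "y": -0.0361, "z": 0, "rx": 0, "ry": 0, "rz": 0},
    {"hand": 0, "x": -0.0685, "y": -0.0361, "z": 0, "rx": 0, "ry": 0, "rz": 0},
    {"hand": 0, "x": -0.0685, "y": -0.0361, "z": 0, "rx": 0, "ry": 0, "rz": 0},
    {"hand": 0, "x": -0.0685, "y": -0.0361, "z": 0, "rx": 0, "ry": 0, "rz": 0},
    {"hand": 0, "x": -0.0685, "y": -0.0361, "z": 0, "rx": 0, "ry": 0, "rz": 0},
    {"hand": 0, "x": -0.0685, "y": -0.0361, "z": 0, "rx": 0, "ry": 0, "rz": 0},
    {"hand": 0, "x": -0.0685, "y": -0.0361, "z": 0, "rx": 0, "ry": 0, "rz": 0},
    {"hand": 0, "x": -0.0685, "y": -0.0361, "z": 0, "rx": 0, "ry": 0, "rz": 0},
    {"hand": 0, "x": -0.0685, "y": -0.0361, "z": 0, "rx": 0, "ry": 0, "rz": 0},
    {"hand": 0, "x": -0.0685, "y": -0.0361, "z": 0, "rx": 0, "ry": 0, "rz": 0},
    {"hand": 0, "x": 0, "y": 0, "z": 0, "rx": 0, "ry": 0, "rz": -0.0571},
    {"hand": 0, "x": 0, "y": 0, "z": 0, "rx": 0, "ry": 0, "rz": -0.0571},
    {"hand": 0, "x": 0, "y": 0, "z": 0, "rx": 0, "ry": 0, "rz": -0.0571},
    {"hand": 0, "x": 0, "y": 0, "z": 0, "rx": 0, "ry": 0, "rz": -0.0571},
    {"hand": 0, "x": 0, "y": 0, "z": 0, "rx": 0, "ry": 0, "rz": 0},
    {"hand": 0, "x": 0, "y": 0, "z": 0.06, "rx": 0, "ry": 0, "rz": 0},
    {"hand": 0, "x": 0, "y": 0, "z": 0.06, "rx": 0, "ry": 0, "rz": 0},
    {"hand": 0, "x": 0, "y": 0, "z": 0.05, "rx": 0, "ry": 0, "rz": 0},
    {"hand": 0, "x": 0, "y": 0, "z": 0, "rx": 0, "ry": 0, "rz": 0},
    {"hand": 0, "x": 0, "y": 0, "z": 0, "rx": 0, "ry": 0, "rz": 0},
  ],
)

```text
t: 22.25
tcp_pos: [0.5349, 0.1079, 0.1189]
tool_rot: [0.001, 0.942, -0.335, -0.0]
ft_force: [-0.5, -0.2, 1.2]
gripper_width: 0.0
grasp_force: 0.0
```

```bash
python3 - <<'E'
from h import *
A,Y=lev(-.0255)
go((*A,.114,Y),(*lev(.0783-.0255)[0],.114,Y))
E
```

```text
t 22.25 p [0.5349 0.1079 0.1189] yaw -129.17 w 0.0 F [-0.5 -0.2  1.2] tiltz [-7.0e-04 -1.3e-03 -1.0e+00] j [ 0.49  0.28 -0.05  0.   -1.24  0.4 ]
shift [-0.0011 -0.0352  0.0082] minrows 0.4 turn [ 0.0007 -0.0002 -0.0009] minrows 0.0
shift [ 0.     -0.1305  0.    ] minrows 1.6 turn [0. 0. 0.] minrows 0.0
```

>>> jog_arm(
  commands=[
    {"hand": 0, "x": -0.001, "y": -0.015, "z": 0.005, "rx": 0, "ry": 0, "rz": 0},
    {"hand": 0, "x": 0, "y": -0.015, "z": 0, "rx": 0, "ry": 0, "rz": 0},
    {"hand": 0, "x": 0, "y": -0.015, "z": 0, "rx": 0, "ry": 0, "rz": 0},
    {"hand": 0, "x": 0, "y": -0.015, "z": 0, "rx": 0, "ry": 0, "rz": 0},
    {"hand": 0, "x": 0, "y": -0.015, "z": 0, "rx": 0, "ry": 0, "rz": 0},
    {"hand": 0, "x": 0, "y": -0.015, "z": 0, "rx": 0, "ry": 0, "rz": 0},
    {"hand": 0, "x": 0, "y": -0.015, "z": 0, "rx": 0, "ry": 0, "rz": 0},
    {"hand": 0, "x": 0, "y": -0.015, "z": 0, "rx": 0, "ry": 0, "rz": 0},
    {"hand": 0, "x": 0, "y": -0.015, "z": 0, "rx": 0, "ry": 0, "rz": 0},
    {"hand": 0, "x": 0, "y": -0.01, "z": 0, "rx": 0, "ry": 0, "rz": 0},
    {"hand": 0, "x": 0, "y": 0, "z": 0, "rx": 0, "ry": 0, "rz": 0},
    {"hand": 0, "x": 0, "y": 0, "z": 0, "rx": 0, "ry": 0, "rz": 0},
  ],
)

```text
t: 23.45
tcp_pos: [0.5892, 0.1763, 0.1156]
tool_rot: [0.0, 0.942, -0.334, -0.0]
ft_force: [-0.3, 0.6, -0.7]
gripper_width: 0.0001
grasp_force: 0.0
```

```bash
cat > l.py <<'E'
from h import *
A,Y=lev(.0783-.0255)
go((*A,.115,Y)); s,p,R=pose(); print("F tool",(R.T@s["ft_force"]).round(1))
b=np.load("bed.npy")
for c in("scene","top"):
    d=read_camera(c)[1]
    P=cloud(c,d); t=tob(P,b)
    for m in masks_of("lever_knob",c)[:1]:
        k=m["region"]&(abs(P[...,2]-.14)<.006)&(t[...,1]>.085)
        if k.sum()>5:
            q=np.median(t[k],0); print(c,m["score"],k.sum(),q.round(4),"theta",np.arctan2(q[1]-.1,.04-q[0]).round(3),"r",np.hypot(q[1]-.1,.04-q[0]).round(3))
E
python3 l.py
```

```text
t 23.45 p [0.5892 0.1763 0.1156] yaw -129.08 w 0.0001 F [-0.3  0.6 -0.7] tiltz [-3.e-04 -1.e-04 -1.e+00] j [ 0.54  0.42  0.14 -0.   -1.29  0.34]
shift [ 0.0005 -0.0203  0.001 ] minrows 0.2 turn [ 0.0001  0.0001 -0.0001] minrows 0.0
F tool [-0.7 -0.3  0.7]
scene 0.92 56 [-0.0443  0.0979] theta -0.025 r 0.084
top 0.65 19 [-0.0535  0.0931] theta -0.073 r 0.094
```

```bash
python3 - <<'E'
from h import *
im,d=read_camera("scene"); cv2.imwrite("pics/c6.png",cv2.resize(im[120:270,260:460,::-1],(800,600)))
E
```

```text
(no output)
```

View pics/c6.png

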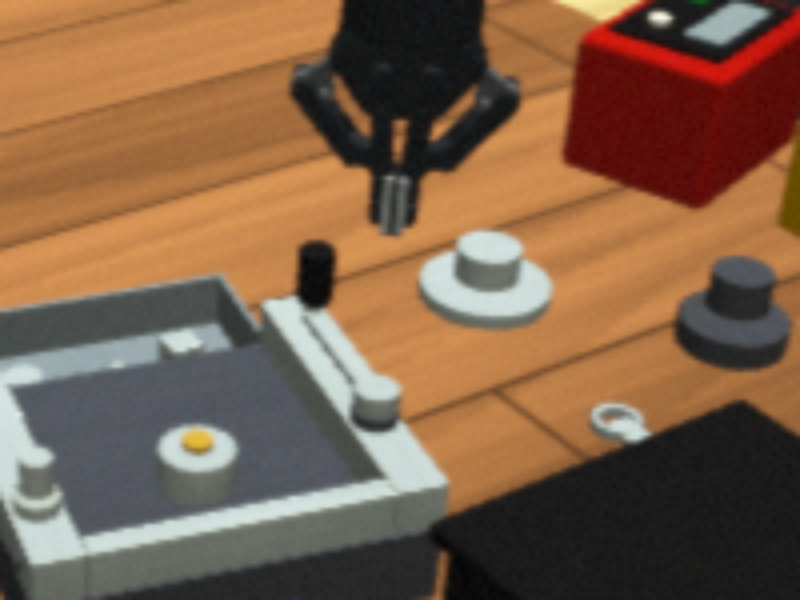

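The crop shows that the fingers (393,205) slipped past the knob (316,272), and the lever is back at rest. I'll lift over it, go back inside, and push again along the arc while turning with the lever.

```bash
python3 - <<'E'
from h import *
b=np.load("bed.npy"); Y=np.degrees(b[2])-90
A=tow((-.05,.0615),b); p=pose()[1]
go((p[0],p[1],.2,-129.07),(*A,.2,Y),(*A,.113,Y)); print(A,Y)
E
```

```text
t 23.7 p [0.5892 0.1761 0.1159] yaw -129.09 w -0.0 F [-0.4 -0.6 -0.4] tiltz [ 2.e-04  1.e-04 -1.e+00] j [ 0.54  0.41  0.14  0.   -1.29  0.34]
shift [ 0.     -0.     -0.1402] minrows 1.7 turn [-0.0001 -0.     -0.0002] minrows 0.0
shift [0.0354 0.1245 0.    ] minrows 1.6 turn [ 0.      0.     -0.2142] minrows 3.0
shift [0.    0.    0.145] minrows 1.7 turn [0. 0. 0.] minrows 0.0
[0.5585781 0.1047041] -103.36805197254283
```

>>> jog_arm(
  commands=[
    {"hand": 0, "x": 0, "y": 0, "z": -0.07, "rx": 0, "ry": 0, "rz": 0},
    {"hand": 0, "x": 0, "y": 0, "z": -0.07, "rx": 0, "ry": 0, "rz": 0},
    {"hand": 0, "x": 0, "y": 0, "z": 0, "rx": 0, "ry": 0, "rz": 0},
    {"hand": 0, "x": 0.0118, "y": 0.0415, "z": 0, "rx": 0, "ry": 0, "rz": 0},
    {"hand": 0, "x": 0.0118, "y": 0.0415, "z": 0, "rx": 0, "ry": 0, "rz": 0},
    {"hand": 0, "x": 0.0118, "y": 0.0415, "z": 0, "rx": 0, "ry": 0, "rz": 0},
    {"hand": 0, "x": 0, "y": 0, "z": 0, "rx": 0, "ry": 0, "rz": -0.0535},
    {"hand": 0, "x": 0, "y": 0, "z": 0, "rx": 0, "ry": 0, "rz": -0.0535},
    {"hand": 0, "x": 0, "y": 0, "z": 0, "rx": 0, "ry": 0, "rz": -0.0535},
    {"hand": 0, "x": 0, "y": 0, "z": 0, "rx": 0, "ry": 0, "rz": -0.0535},
    {"hand": 0, "x": 0, "y": 0, "z": 0.06, "rx": 0, "ry": 0, "rz": 0},
    {"hand": 0, "x": 0, "y": 0, "z": 0.06, "rx": 0, "ry": 0, "rz": 0},
    {"hand": 0, "x": 0, "y": 0, "z": 0.022, "rx": 0, "ry": 0, "rz": 0},
    {"hand": 0, "x": 0, "y": 0, "z": 0, "rx": 0, "ry": 0, "rz": 0},
    {"hand": 0, "x": 0, "y": 0, "z": 0, "rx": 0, "ry": 0, "rz": 0},
  ],
)

```text
t: 25.2
tcp_pos: [0.5592, 0.1048, 0.1154]
tool_rot: [-0.0, 0.993, -0.117, 0.001]
ft_force: [0.5, -0.0, 0.5]
gripper_width: 0.0003
grasp_force: 0.0
```

```bash
python3 - <<'E'
from h import *
b=np.load("bed.npy"); Y=np.degrees(b[2])-90
A=tow((-.05,.0995-.0255),b)
go((*A,.113,Y))
E
```

```text
t 25.2 p [0.5592 0.1048 0.1154] yaw -103.4 w 0.0003 F [ 0.5 -0.   0.5] tiltz [ 1.3e-03 -1.0e-04 -1.0e+00] j [ 0.46  0.33  0.    0.   -1.25  0.88]
shift [-0.001  -0.0204  0.0039] minrows 0.3 turn [-0.0001 -0.0006 -0.0002] minrows 0.0
```

>>> jog_arm(
  commands=[
    {"hand": 0, "x": -0.001, "y": -0.0104, "z": 0.003, "rx": 0, "ry": 0, "rz": 0},
    {"hand": 0, "x": 0, "y": -0.01, "z": 0, "rx": 0, "ry": 0, "rz": 0},
    {"hand": 0, "x": -0.0023, "y": -0.0091, "z": 0, "rx": 0, "ry": 0, "rz": 0.0286},
    {"hand": 0, "x": -0.0023, "y": -0.0091, "z": 0, "rx": 0, "ry": 0, "rz": 0.0286},
    {"hand": 0, "x": -0.0023, "y": -0.0091, "z": 0, "rx": 0, "ry": 0, "rz": 0.0286},
    {"hand": 0, "x": -0.0023, "y": -0.0091, "z": 0, "rx": 0, "ry": 0, "rz": 0.0286},
    {"hand": 0, "x": 0, "y": 0, "z": 0, "rx": 0, "ry": 0, "rz": 0},
  ],
)

```text
t: 25.9
tcp_pos: [0.5631, 0.1405, 0.1133]
tool_rot: [-0.0, 0.972, -0.234, 0.0]
ft_force: [0.2, -0.8, -0.4]
gripper_width: 0.0002
grasp_force: 0.0
```

```bash
cat > l2.py <<'E'
from h import *
s,p,R=pose(); b=np.load("bed.npy"); t=tob(p,b); yaw=np.arctan2(R[1,1],R[0,1])-b[2]; th=-(yaw+np.pi/2)
r=t-[.04,.1]; tang=np.array([np.sin(th),np.cos(th)]); rad=np.array([-np.cos(th),np.sin(th)])
print("t",s["t"],"z",p[2].round(4),"theta tool",th.round(3),"radial",(r@rad).round(4),"behind",(-r@tang).round(4),"F tool",(R.T@s["ft_force"]).round(1))
E
python3 l2.py; sed -i '/^A,Y/d;/^go/d' l.py; python3 l.py 2>&1 | tail -2
```

```text
t 25.9 z 0.1133 theta tool 0.24 radial 0.0905 behind 0.0248 F tool [0.5 0.6 0.4]
scene 0.64 57 [-0.0434  0.0974] theta -0.031 r 0.083
```

```bash
python3 - <<'E'
from h import *
a=read_camera("scene")[0][130:250,290:400,::-1]; t=read_camera("top")[0][130:250,170:280,::-1]
cv2.imwrite("pics/c7.png",np.hstack([cv2.resize(x,(400,436),interpolation=cv2.INTER_CUBIC) for x in(a,t)]))
E
```

```text
(no output)
```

View pics/c7.png

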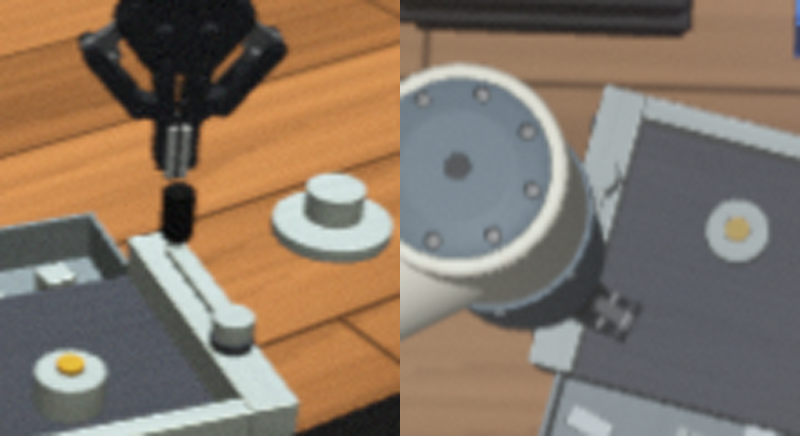

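```bash
python3 - <<'E'
from h import *
s,p,R=pose(); b=np.load("bed.npy")
i=camera_info("scene"); f=210/np.tan(np.radians(i["vfov"])/2); T=np.linalg.inv(np.array(i["world_from_camera"]))
def pr(w): c=T[:3,:3]@np.array(w)+T[:3,3]; return np.array([i["cx"]+f*c[0]/c[2],i["cy"]+f*c[1]/c[2]])
k=tow((-.05,.1),b)
sc=np.array([400/110,436/120])
for n,w in(("tcp",p),("tcp+30",p+[0,0,.03]),("tcp+60",p+[0,0,.06]),("knobtop",[*k,.14]),("knobbot",[*k,.104])): print(n,((pr(w)-[290,130])*sc).round())
im,d=read_camera("scene"); P=cloud("scene",d)
for v in range(170,200,2):
    u=339; print(v,round((v-130)*sc[1]),P[v,u].round(3),im[v,u])
E
```

```text
tcp [166. 223.]
tcp+30 [169. 182.]
tcp+60 [172. 141.]
knobtop [177. 188.]
knobbot [173. 236.]
170 145 [0.573 0.136 0.175] [57 57 56]
172 153 [0.577 0.133 0.173] [69 70 69]
174 160 [0.576 0.135 0.167] [70 71 70]
176 167 [0.576 0.136 0.161] [83 86 81]
178 174 [0.576 0.135 0.156] [87 81 73]
180 182 [0.563 0.147 0.141] [77 57 42]
182 189 [0.571 0.14  0.142] [22 22 24]
184 196 [0.575 0.138 0.139] [28 26 24]
186 203 [0.579 0.135 0.136] [18 21 18]
188 211 [0.577 0.137 0.13 ] [13 13 10]
190 218 [0.574 0.14  0.122] [14 14 10]
192 225 [0.577 0.138 0.119] [10 12  9]
194 233 [0.578 0.137 0.114] [13 15 15]
196 240 [0.579 0.137 0.109] [35 37 33]
198 247 [0.573 0.143 0.099] [175 189 183]
```

The fingertips really end at about z 0.153, some 40 mm above the reported TCP, so they passed over the knob. I'll back off and go in lower.

```bash
python3 - <<'E'
from h import *
b=np.load("bed.npy"); Y=np.degrees(b[2])-90
A=tow((-.05,.0615),b)
go((*A,.115,Y),(*A,.076,Y))
E
```

```text
t 26.25 p [0.5627 0.1392 0.1128] yaw -117.11 w -0.0003 F [ 0.1  0.3 -0.6] tiltz [ 1.e-04  1.e-04 -1.e+00] j [ 0.51  0.35  0.03  0.   -1.25  0.59]
shift [ 0.0201  0.0543 -0.0037] minrows 0.7 turn [-1.000e-04 -1.000e-04 -1.146e-01] minrows 1.6
shift [0.    0.    0.065] minrows 0.8 turn [0. 0. 0.] minrows 0.0
```

>>> jog_arm(
  commands=[
    {"hand": 0, "x": 0.0101, "y": 0.0272, "z": -0.003, "rx": 0, "ry": 0, "rz": 0},
    {"hand": 0, "x": 0.01, "y": 0.0271, "z": 0, "rx": 0, "ry": 0, "rz": 0},
    {"hand": 0, "x": 0, "y": 0, "z": 0, "rx": 0, "ry": 0, "rz": -0.0573},
    {"hand": 0, "x": 0, "y": 0, "z": 0, "rx": 0, "ry": 0, "rz": -0.0573},
    {"hand": 0, "x": 0, "y": 0, "z": 0.03, "rx": 0, "ry": 0, "rz": 0},
    {"hand": 0, "x": 0, "y": 0, "z": 0.028, "rx": 0, "ry": 0, "rz": 0},
    {"hand": 0, "x": 0, "y": 0, "z": 0, "rx": 0, "ry": 0, "rz": 0},
    {"hand": 0, "x": 0, "y": 0, "z": 0, "rx": 0, "ry": 0, "rz": 0},
  ],
)

```text
t: 27.05
tcp_pos: [0.5586, 0.1038, 0.0801]
tool_rot: [0.0, 0.993, -0.117, 0.0]
ft_force: [0.3, -0.2, 0.6]
gripper_width: -0.0003
grasp_force: 0.0
```

```bash
cat > tip.py <<'E'
from h import *
s,p,R=pose(); d=read_camera("scene")[1]; q=(cloud("scene",d)-p)@R
k=q[(d>0)&(abs(q[...,0])<.02)&(abs(q[...,1])<.02)&(q[...,2]<.0)&(q[...,2]>-.1)]
print("tip z in tool frame",np.percentile(k[:,2],[97,99,100]).round(4),len(k))
for a in(-.09,-.07,-.06,-.05,-.04,-.03,-.02,-.01):
    j=k[abs(k[:,2]-a)<.005]
    if len(j): print(a,len(j),(np.percentile(j,[3,97],0)[:,:2]*1000).round(0).tolist())
E
python3 tip.py; python3 l2.py; python3 -c "
from h import *
b=np.load('bed.npy');Y=np.degrees(b[2])-90
go((*tow((-.05,.0995-.0255),b),.075,Y))"
```

```text
tip z in tool frame [-0.0439 -0.042  -0.0402] 307
-0.09 86 [[-7.0, -18.0], [16.0, 18.0]]
-0.07 52 [[-1.0, -12.0], [14.0, 14.0]]
-0.06 49 [[-0.0, -12.0], [15.0, 14.0]]
-0.05 43 [[-3.0, -13.0], [14.0, 14.0]]
-0.04 14 [[5.0, -11.0], [14.0, 7.0]]
t 27.1 z 0.0807 theta tool 0.0 radial 0.0894 behind 0.0389 F tool [-0.4  0.6 -0.2]
t 27.1 p [0.5591 0.1042 0.0807] yaw -103.4 w 0.0001 F [-0.6 -0.5  0.2] tiltz [ 0.0013 -0.     -1.    ] j [ 0.46  0.35 -0.05  0.   -1.17  0.88]
shift [-0.001  -0.0214  0.0095] minrows 0.3 turn [-0.0001 -0.0006 -0.0002] minrows 0.0
```

>>> jog_arm(
  commands=[
    {"hand": 0, "x": -0.001, "y": 0, "z": 0.015, "rx": 0, "ry": 0, "rz": 0},
    {"hand": 0, "x": 0, "y": -0.0107, "z": 0, "rx": 0, "ry": 0, "rz": 0},
    {"hand": 0, "x": 0, "y": -0.0107, "z": 0, "rx": 0, "ry": 0, "rz": 0},
    {"hand": 0, "x": -0.0023, "y": -0.0091, "z": 0, "rx": 0, "ry": 0, "rz": 0.0286},
    {"hand": 0, "x": -0.0023, "y": -0.0091, "z": 0, "rx": 0, "ry": 0, "rz": 0.0286},
    {"hand": 0, "x": -0.0023, "y": -0.0091, "z": 0, "rx": 0, "ry": 0, "rz": 0.0286},
    {"hand": 0, "x": -0.0023, "y": -0.0091, "z": 0, "rx": 0, "ry": 0, "rz": 0.0286},
    {"hand": 0, "x": 0, "y": 0, "z": 0, "rx": 0, "ry": 0, "rz": 0},
  ],
)

```text
t: 27.9
tcp_pos: [0.5628, 0.1403, 0.0708]
tool_rot: [0.001, 0.972, -0.234, 0.0]
ft_force: [0.5, -2.4, -0.0]
gripper_width: 0.0001
grasp_force: 1.1
```

```bash
python3 l2.py; python3 l.py
```

```text
t 27.9 z 0.0708 theta tool 0.239 radial 0.0907 behind 0.0252 F tool [1.6 1.9 0. ]
scene 0.73 53 [-0.0413  0.1196] theta 0.237 r 0.084
```

>>> jog_arm(
  commands=[
    {"hand": 0, "x": -0.0023, "y": -0.0091, "z": 0, "rx": 0, "ry": 0, "rz": 0.0286},
    {"hand": 0, "x": -0.0023, "y": -0.0091, "z": 0, "rx": 0, "ry": 0, "rz": 0.0286},
    {"hand": 0, "x": -0.0023, "y": -0.0091, "z": 0, "rx": 0, "ry": 0, "rz": 0.0286},
    {"hand": 0, "x": -0.0023, "y": -0.0091, "z": 0, "rx": 0, "ry": 0, "rz": 0.0286},
    {"hand": 0, "x": -0.0023, "y": -0.0091, "z": 0, "rx": 0, "ry": 0, "rz": 0.0286},
    {"hand": 0, "x": -0.0023, "y": -0.0091, "z": 0, "rx": 0, "ry": 0, "rz": 0.0286},
    {"hand": 0, "x": -0.0023, "y": -0.0091, "z": 0, "rx": 0, "ry": 0, "rz": 0.0286},
    {"hand": 0, "x": -0.0023, "y": -0.0091, "z": 0, "rx": 0, "ry": 0, "rz": 0.0286},
    {"hand": 0, "x": -0.0023, "y": -0.0091, "z": 0, "rx": 0, "ry": 0, "rz": 0.0286},
    {"hand": 0, "x": 0, "y": 0, "z": 0, "rx": 0, "ry": 0, "rz": 0},
  ],
)

```text
t: 29.1
tcp_pos: [0.5845, 0.1839, 0.0707]
tool_rot: [0.001, 0.875, -0.485, -0.0]
ft_force: [-2.6, -4.1, 3.2]
gripper_width: -0.0002
grasp_force: 2.6
```

```bash
python3 l2.py; python3 l.py
```

```text
t 29.1 z 0.0707 theta tool 0.779 radial 0.0904 behind 0.0266 F tool [ 2.1  4.4 -3.2]
scene 0.63 52 [-0.0201  0.1588] theta 0.775 r 0.084
```

>>> jog_arm(
  commands=[
    {"hand": 0, "x": -0.0023, "y": -0.0091, "z": 0, "rx": 0, "ry": 0, "rz": 0.0286},
    {"hand": 0, "x": -0.0012, "y": -0.0046, "z": 0, "rx": 0, "ry": 0, "rz": 0.0143},
    {"hand": 0, "x": 0, "y": -0.002, "z": 0, "rx": 0, "ry": 0, "rz": 0},
    {"hand": 0, "x": 0, "y": 0, "z": 0, "rx": 0, "ry": 0, "rz": 0},
  ],
)

```text
t: 29.7
tcp_pos: [0.591, 0.1903, 0.0706]
tool_rot: [0.001, 0.853, -0.523, -0.001]
ft_force: [-4.4, -2.9, 2.5]
gripper_width: -0.0003
grasp_force: 2.9
```

```bash
python3 l2.py; python3 l.py
```

```text
t 29.7 z 0.0706 theta tool 0.867 radial 0.0905 behind 0.0258 F tool [ 0.6  5.2 -2.5]
scene 0.77 54 [-0.0129  0.1656] theta 0.892 r 0.084
```

>>> jog_arm(
  commands=[
    {"hand": 0, "x": 0, "y": -0.003, "z": 0, "rx": 0, "ry": 0, "rz": 0},
    {"hand": 0, "x": 0, "y": 0, "z": 0, "rx": 0, "ry": 0, "rz": 0},
  ],
)

```text
t: 30.1
tcp_pos: [0.5925, 0.1913, 0.0706]
tool_rot: [0.001, 0.853, -0.523, -0.001]
ft_force: [-5.7, -3.2, 2.9]
gripper_width: -0.0001
grasp_force: 3.0
```

>>> jog_arm(
  commands=[
    {"hand": 0, "x": 0, "y": -0.001, "z": 0, "rx": 0, "ry": 0, "rz": 0},
    {"hand": 0, "x": 0, "y": 0, "z": 0, "rx": 0, "ry": 0, "rz": 0},
    {"hand": 0, "x": 0, "y": 0, "z": 0, "rx": 0, "ry": 0, "rz": 0},
    {"hand": 0, "x": 0, "y": 0, "z": 0, "rx": 0, "ry": 0, "rz": 0},
  ],
)

```text
t: 30.5
tcp_pos: [0.5928, 0.1915, 0.0707]
tool_rot: [0.001, 0.853, -0.523, -0.001]
ft_force: [-5.6, -3.5, 3.0]
gripper_width: -0.0001
grasp_force: 3.0
```

```bash
python3 l2.py; python3 l.py
```

```text
t 30.5 z 0.0707 theta tool 0.867 radial 0.0908 behind 0.0236 F tool [ 0.6  6.6 -3. ]
scene 0.61 52 [-0.0101  0.1666] theta 0.926 r 0.083
```

>>> jog_arm(
  commands=[
    {"hand": 0, "x": 0, "y": -0.002, "z": 0, "rx": 0, "ry": 0, "rz": 0},
    {"hand": 0, "x": 0, "y": 0, "z": 0, "rx": 0, "ry": 0, "rz": 0},
    {"hand": 0, "x": 0, "y": 0, "z": 0, "rx": 0, "ry": 0, "rz": 0},
  ],
)

```text
t: 31.0
tcp_pos: [0.5938, 0.1921, 0.0707]
tool_rot: [0.001, 0.853, -0.523, -0.001]
ft_force: [-6.4, -3.8, 2.8]
gripper_width: -0.0002
grasp_force: 3.3
```

>>> jog_arm(
  commands=[
    {"hand": 0, "x": 0, "y": -0.001, "z": 0, "rx": 0, "ry": 0, "rz": 0},
    {"hand": 0, "x": 0, "y": 0, "z": 0, "rx": 0, "ry": 0, "rz": 0},
    {"hand": 0, "x": 0, "y": 0, "z": 0, "rx": 0, "ry": 0, "rz": 0},
  ],
)

```text
t: 31.3
tcp_pos: [0.5939, 0.1921, 0.0706]
tool_rot: [0.001, 0.853, -0.523, -0.001]
ft_force: [-7.2, -3.7, 4.1]
gripper_width: 0.0
grasp_force: 4.0
```

```bash
python3 l2.py; python3 l.py
```

```text
t 31.3 z 0.0706 theta tool 0.867 radial 0.0908 behind 0.0224 F tool [-0.   8.1 -4. ]
scene 0.7 41 [-0.0096  0.167 ] theta 0.934 r 0.083
```

>>> jog_arm(
  commands=[
    {"hand": 0, "x": 0, "y": 0.006, "z": 0, "rx": 0, "ry": 0, "rz": 0},
    {"hand": 0, "x": 0.0028, "y": 0.0089, "z": 0, "rx": 0, "ry": 0, "rz": -0.0286},
    {"hand": 0, "x": 0.0028, "y": 0.0089, "z": 0, "rx": 0, "ry": 0, "rz": -0.0286},
    {"hand": 0, "x": 0.0028, "y": 0.0089, "z": 0, "rx": 0, "ry": 0, "rz": -0.0286},
    {"hand": 0, "x": 0.0028, "y": 0.0089, "z": 0, "rx": 0, "ry": 0, "rz": -0.0286},
    {"hand": 0, "x": 0.0028, "y": 0.0089, "z": 0, "rx": 0, "ry": 0, "rz": -0.0286},
    {"hand": 0, "x": 0.0028, "y": 0.0089, "z": 0, "rx": 0, "ry": 0, "rz": -0.0286},
    {"hand": 0, "x": 0.0028, "y": 0.0089, "z": 0, "rx": 0, "ry": 0, "rz": -0.0286},
    {"hand": 0, "x": 0.0028, "y": 0.0089, "z": 0, "rx": 0, "ry": 0, "rz": -0.0286},
    {"hand": 0, "x": 0.0028, "y": 0.0089, "z": 0, "rx": 0, "ry": 0, "rz": -0.0286},
    {"hand": 0, "x": 0.0028, "y": 0.0089, "z": 0, "rx": 0, "ry": 0, "rz": -0.0286},
    {"hand": 0, "x": 0.0028, "y": 0.0089, "z": 0, "rx": 0, "ry": 0, "rz": -0.0286},
    {"hand": 0, "x": 0.0028, "y": 0.0089, "z": 0, "rx": 0, "ry": 0, "rz": -0.0286},
    {"hand": 0, "x": 0.0028, "y": 0.0089, "z": 0, "rx": 0, "ry": 0, "rz": -0.0286},
    {"hand": 0, "x": 0.0028, "y": 0.0089, "z": 0, "rx": 0, "ry": 0, "rz": -0.0286},
    {"hand": 0, "x": 0, "y": 0.015, "z": 0, "rx": 0, "ry": 0, "rz": 0},
    {"hand": 0, "x": 0, "y": 0.02, "z": 0, "rx": 0, "ry": 0, "rz": 0},
    {"hand": 0, "x": 0, "y": 0, "z": -0.08, "rx": 0, "ry": 0, "rz": 0},
    {"hand": 0, "x": 0, "y": 0, "z": -0.08, "rx": 0, "ry": 0, "rz": 0},
    {"hand": 0, "x": 0, "y": 0, "z": -0.08, "rx": 0, "ry": 0, "rz": 0},
  ],
)

```text
t: 33.5
tcp_pos: [0.5566, 0.1007, 0.2167]
tool_rot: [-0.0, 0.991, -0.132, 0.0]
ft_force: [-0.3, 0.8, -0.6]
gripper_width: 0.0003
grasp_force: 0.0
```

>>> jog_arm(
  commands=[
    {"hand": 0, "x": 0, "y": 0.08, "z": 0, "rx": 0, "ry": 0, "rz": 0},
    {"hand": 0, "x": 0, "y": 0.08, "z": 0, "rx": 0, "ry": 0, "rz": 0},
    {"hand": 0, "x": 0, "y": 0.08, "z": 0, "rx": 0, "ry": 0, "rz": 0},
    {"hand": 0, "x": 0, "y": 0, "z": 0, "rx": 0, "ry": 0, "rz": 0},
    {"hand": 0, "x": 0, "y": 0, "z": 0, "rx": 0, "ry": 0, "rz": 0},
  ],
)

```text
t: 34.0
tcp_pos: [0.5192, -0.0388, 0.2151]
tool_rot: [-0.0, 0.991, -0.133, 0.001]
ft_force: [1.3, 0.7, 0.6]
gripper_width: -0.0002
grasp_force: 0.0
```

```bash
python3 l.py; python3 - <<'E'
from h import *
blobs()
for c in("top","scene"):
    im,d=read_camera(c); P=cloud(c,d)
    if c=="scene": cv2.imwrite("pics/c9.png",cv2.resize(im[150:330,60:400,::-1],(800,424)))
    for n,h in dict(brush=.109,pad=.004,plug=.114,oil_can=.12).items():
        for m in masks_of(n,c)[:1]:
            q=P[m["region"]&(d>0)];q=q[abs(q[:,2]-h)<.006]
            if len(q)>5: r=cv2.minAreaRect((q[:,:2]*1000).astype(np.float32)); print(c,n,round(m["score"],2),np.round(r[0],0),np.round(r[1],0))
    if c=="scene":
        # vertical front face lean of brush: fit x,y vs z in brush grip
        q=P[masks_of("brush",c)[0]["region"]&(d>0)]; q=q[(abs(q[:,0]-.505)<.05)]
        for z in(.03,.06,.08,.1):
            j=q[abs(q[:,2]-z)<.006]; print(z,len(j),np.mean([j.min(0),j.max(0)],0)[:2].round(3) if len(j) else 0)
print(state()["t"],state()["ft_force"])
E
```

```text
scene 0.88 53 [-0.0441  0.0976] theta -0.029 r 0.084
top trough 29 [[-125.0, -11.0], [-116.0, 1.0], [-108.0, 7.0]] 0.039
top trough 27 [[-123.0, -51.0], [-114.0, -43.0], [-99.0, -39.0]] 0.028
top trough 28 [[-124.0, -62.0], [-111.0, -58.0], [-98.0, -50.0]] 0.029
top trough 78 [[-157.0, -65.0], [-146.0, -52.0], [-131.0, -40.0]] 0.027
scene deck 138 [[30.0, -23.0], [49.0, -8.0], [54.0, 19.0]] 0.076
scene trough 64 [[-162.0, 42.0], [-147.0, 52.0], [-138.0, 67.0]] 0.026
scene trough 41 [[-158.0, -65.0], [-146.0, -53.0], [-136.0, -43.0]] 0.025
top brush 0.87 [ 503. -360.] [17. 34.]
top pad 0.89 [ 500. -355.] [125. 105.]
top oil_can 0.91 [ 658. -273.] [45. 45.]
scene brush 0.94 [ 507. -363.] [18. 34.]
scene pad 0.66 [ 497. -357.] [132. 105.]
scene plug 0.66 [633. -80.] [15. 16.]
scene oil_can 0.93 [ 662. -274.] [44. 46.]
0.03 132 [ 0.515 -0.363]
0.06 81 [ 0.513 -0.363]
0.08 85 [ 0.512 -0.363]
0.1 101 [ 0.512 -0.363]
34.85 [-0.28790778 -0.67040453 -0.24440171]
```

View pics/c9.png

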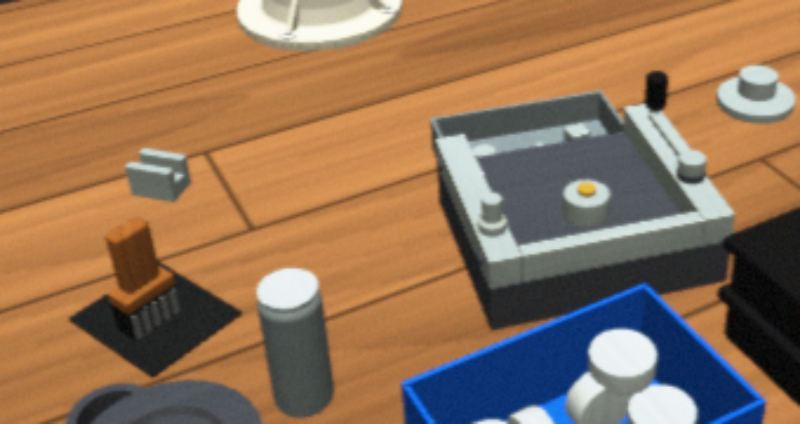

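The final crop shows everything in place:
- **Brush:** upright on its pad at (140,280), about 6 mm off centre.
- **Lever:** back at rest, with the knob at (656,90).
- **Deck:** empty.
- **Bystanders:** the plug (491,210) and the can (295,340) have not moved.

I'm handing it in.

```bash
python3 -c "
from plant import *
print(hand_in())"
```

```text
the job is handed in; nothing more can be done
None
```

I handed the job in at about 35 s, with no verdict shown: all five offcuts are in the trough, the brush is on its pad about 6 mm off centre, and the lever went out to its stop and sprang back on the second approach, after the fingers first passed over the knob.

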